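Load the ultrasonic bath and set its timer by clicks

TASK

Turn the bath's timer dial back to its off stop, then lift the lid off by its handle and lay it flat on the white paper pad. Stand every basket of stoppers upright in the tub, lifting them by their handles, and put the lid back squarely so that it is fully down on the rim. Last, turn the dial clockwise exactly five clicks from off, let go, and leave the glassware behind alone.

Things in the scene. Friction and masses are not known exactly. Their poses are not given: they have to be found in the camera images.
- timer (a joint): timer dial of the bath, rad: 0 = off (its stop, white pointer line at the red pip); grows clockwise seen from above, 0.524 rad (30 degrees) per click, up to 8 clicks (4.19). A sprung detent pulls it into each click (peak about 0.08 N m): left between two clicks it snaps to the nearer one. It starts one to three clicks from off
- timer_grip (a point): grip height on the axis of the timer dial, which stands upright on the bath's white control deck. Black dial with a grip bar 42 mm long, 14 mm thick and 32 mm high along this point's x axis (white pointer line on its -x end); the bar's top is 12 mm above this point, the deck 32 mm below it. The axes turn with the dial; z is up. The nearest edge of the seated lid is 63 mm from the axis and 2 mm above the deck
- tub_floor (a point): centre of the inner floor of the bath's steel tub, which is 260 mm (x) by 140 mm (y) inside; the tub's rim is 107 mm above this point, 5 mm thick, standing 12 mm proud of the steel deck around it. z is up. The bath is fixed; its housing reaches 150 mm to either side along x, 90 mm along -y and 210 mm along +y (the control deck)
- lid_mid (a point): centre of the loose lid, half-way up. Lid 294 mm (x) by 174 mm (y), 57 mm high with its handle, 0.45 kg, lower edge 30 mm below this point. Shallow metal cover whose skirt hangs 10 mm round the rim with 7 mm play all round; fully down, this point is 127 mm above the tub floor point. Black handle bar 110 mm long (along x), 12 mm thick (y), 10 mm high, its centre 22 mm above this point, 33 mm free under it. z is up; either way round is fine
- pad_top (a point): centre of the top of the white paper pad, fixed on the bench, 320 mm (x) by 200 mm (y), 3 mm thick
- basket1_mid (a point): centre of basket 1, half-way up: round steel wire basket 52 mm across and 45 mm high holding blue flask stoppers (fixed inside), with a stiff bail handle, 100 mm high in all, about 0.16 kg; its foot is 50 mm below this point. Handle: blue bar 52 mm long (along x), 10 mm thick (y), 10 mm high, its centre 45 mm above this point, 45 mm free under it. z is up. May be absent
- basket2_mid (a point): centre of basket 2, half-way up: round steel wire basket 52 mm across and 45 mm high holding white flask stoppers (fixed inside), with a stiff bail handle, 100 mm high in all, about 0.16 kg; its foot is 50 mm below this point. Handle: blue bar 52 mm long (along x), 10 mm thick (y), 10 mm high, its centre 45 mm above this point, 45 mm free under it. z is up. May be absent
- basket3_mid (a point): centre of basket 3, half-way up: round steel wire basket 52 mm across and 45 mm high holding orange flask stoppers (fixed inside), with a stiff bail handle, 100 mm high in all, about 0.16 kg; its foot is 50 mm below this point. Handle: blue bar 52 mm long (along x), 10 mm thick (y), 10 mm high, its centre 45 mm above this point, 45 mm free under it. z is up. May be absent
- basket4_mid (a point): centre of basket 4, half-way up: round steel wire basket 52 mm across and 45 mm high holding green flask stoppers (fixed inside), with a stiff bail handle, 100 mm high in all, about 0.16 kg; its foot is 50 mm below this point. Handle: blue bar 52 mm long (along x), 10 mm thick (y), 10 mm high, its centre 45 mm above this point, 45 mm free under it. z is up. May be absent
- flask1: glass flask with a blue stopper, 164 mm high, 64 mm across; origin at its foot. Leave it alone
- flask2: glass flask with a white stopper, 164 mm high, 64 mm across; origin at its foot. Leave it alone
- reagent: amber bottle with a blue cap, 150 mm high, 70 mm across; origin at its foot. Leave it alone
Mind the look-alikes: they are no part of the job. What is shaped like the part that bears basket3_mid but yellow is not meant. What is shaped like the part that bears basket2_mid but red or yellow is not meant.

How it is judged:
On the way, in this order (a step that is already met when the one before it is completed fails the run):
1. the timer dial is turned back to off (value of joint timer below 0.15 rad), for 0.2 s.
2. the lid lies flat on the white pad, let go (horizontal distance between lid_mid and pad_top below 0.07 m and z of lid_mid in the frame of pad_top below 0.036 m and angle between lid_mid's own z axis and vertical below 0.06 rad and contact force between lid and the fingers below 0.3 N), for 0.2 s.
3. every basket stands upright in the tub (x of basket1_mid in the frame of tub_floor between -0.115 and 0.115 m and y of basket1_mid in the frame of tub_floor between -0.055 and 0.055 m and z of basket1_mid in the frame of tub_floor between 0.03 and 0.058 m and angle between each of basket1_mid, basket2_mid, basket3_mid, basket4_mid's own z axis and vertical below 0.15 rad and x of basket2_mid in the frame of tub_floor between -0.115 and 0.115 m and y of basket2_mid in the frame of tub_floor between -0.055 and 0.055 m and z of basket2_mid in the frame of tub_floor between 0.03 and 0.058 m and x of basket3_mid in the frame of tub_floor between -0.115 and 0.115 m and y of basket3_mid in the frame of tub_floor between -0.055 and 0.055 m and z of basket3_mid in the frame of tub_floor between 0.03 and 0.058 m and x of basket4_mid in the frame of tub_floor between -0.115 and 0.115 m and y of basket4_mid in the frame of tub_floor between -0.055 and 0.055 m and z of basket4_mid in the frame of tub_floor between 0.03 and 0.058 m), for 0.2 s.
4. the lid is back, fully down on the rim (z of lid_mid in the frame of tub_floor between 0.12 and 0.131 m and horizontal distance between lid_mid and tub_floor below 0.013 m and angle between lid_mid's own z axis and vertical below 0.03 rad), for 0.2 s.
5. the timer dial stands five clicks from off (value of joint timer between 2.458 and 2.778 rad), for 0.2 s.
At the end, for the whole second after the job is handed in: every basket upright (within 0.15 rad) on the tub's floor, the lid seated on the rim (within 4 mm in height, 13 mm sideways, 0.03 rad of level), the timer dial at rest at the fifth click (2.62 rad, within 0.16) (all of step 3 and all of step 4 and all of step 5 and velocity of joint timer between -0.1 and 0.1 rad/s); the robot touches nothing.
It fails at once if the blue-stoppered flask is moved more than 30 mm or tipped (distance of flask1 from where it was at the start of the episode above 0.03 m or angle between flask1's own z axis and vertical above 0.3 rad).
It fails at once if the white-stoppered flask is moved more than 30 mm or tipped (distance of flask2 from where it was at the start of the episode above 0.03 m or angle between flask2's own z axis and vertical above 0.3 rad).
It fails at once if the amber bottle is moved more than 30 mm or tipped (distance of reagent from where it was at the start of the episode above 0.03 m or angle between reagent's own z axis and vertical above 0.3 rad).
It fails at once if the dial is turned on while the lid is off the bath (horizontal distance between lid_mid and tub_floor above 0.1 m and value of joint timer above 0.4 rad).
Of basket1, basket2, basket3, basket4 only 2 to 4 are there at a start; the rules pass over those that are not, and their reading is None.
At some moment in a run one of basket1, basket2, basket3, basket4 may be knocked a few centimetres aside while the robot is not near it.
It also fails if it takes over 210 s, if anything falls off the work surface, if the arm or the gripper's body presses on something with over 40 N, if the wrist force passes 120 N, or if a joint passes its speed limit or range.

ROBOT

A 6-joint arm with a two-finger parallel gripper is mounted at the origin on the work surface. World frame = base frame: x ahead of the robot, y to its left, z up, the work surface at z = 0. Lengths are in m, angles in rad, forces in N, time in s.
With the tool pointing down it reaches from about 0.35 to 0.8 m from the base axis. Payload 7.3 kg.
Tool frame: the origin (TCP) lies midway between the tips of the shut fingers; the grasp point (between the pads) lies 19 mm behind it (hold_point_z is the x of the grasp point in the tool frame, in m); x points along the fingers, y is the direction in which the jaws open and shut, and the axes are right-handed (so a half turn about x gives the same grasp; the last joint's range is limited). The gripper opens to 85 mm and grips with 20 to 120 N. Pads are 22 mm wide; open, the fingers measure 114 mm over their backs; the gripper's body (76 mm by 85 mm) begins 54 mm behind the grasp point. The pads swing forward as they close: fully open they stand 13 mm farther back than shut.
Start: joints at [-0.146, 0.342, 1.524, -0, 1.275, -0.146], TCP at [0.525, 0, 0.231] pointing down, gripper open.
Joint ranges: [-2.53, 2.53], [-0.77, 2.02], [0.04, 2.7], [-1, 4.14], [0.28, 2.66], [-3.11, 3.11]. Speed limits (rad/s): [2.57, 2.57, 3.14, 3.14, 3.14, 3.14].

INTERFACE

Orientations are given as a unit quaternion [w, x, y, z].
In Python, from workcell import * gives the robot as it stands.
- The arm moves only by the shell command python3 -m crank 'ROWS' [FORCE]. ROWS is JSON, a list of rows, each an object with "turn": the turn, a rotation vector about the world's x, y, z in units of 2 pi rad (1.0 is 2 pi rad), a list of three; "offset": the shift along the world's x, y, z in units of 25 cm (1.0 is 25 cm), a list of three; "gripper": the closure, from -1 (fully open) to 1 (shut), so that 0 is half open. A call has 1 to 20 rows; each row is the pose to reach, as a shift and turn from the pose commanded when the call began, turning the shorter way round; what a row does not reach only later rows make up. A row lasts 1/8 s, in which the tool goes at most 62.5 mm and 10.7 degrees, less where a joint would pass 70% of its speed; a pose out of reach is approached as far as the arm can. A call with a number of a shift or a turn outside -1 to 1 is refused whole. A call with a gripper value outside its range is refused whole. The fingers move at their own pace and stop on an object; FORCE is the grip in N (left out, the last holds). Time passes only in rows, so rows that repeat a pose let the fingers close. It gives the time, the measured TCP pose, the force and the opening at its end, in the units of the state.
- get_obs(): the state, without advancing time (a new reading comes with each control period).
- capture(name): name is "scene" or "side" or "wrist"; returns a dict with "pixels" (400x640x3 uint8, red, green, blue), "mtx" (3x3 intrinsics, pixels), "extrinsics" (4x4, takes a point from camera to world coordinates). Camera axes: x right, y down, z forward; pixel columns grow to the right and rows downward; lengths in m; the calibration is good to about 2 mm. A picture is of the moment at which its call begins. There is no depth.
- sign_off(): hands the job in, once; it reports no verdict.
The state is a dict: "time": time; "qpos": joint angles; "qvel": joint speeds; "tau": joint torques, N m; "tcp_pos": TCP position; "eef_rot": TCP orientation; "ft_force": force on the tool from outside, world axes, zero at the start; "ft_torque": the same for the moment, N m; "width": finger opening in m.
Only numpy, scipy, OpenCV 4.12 (cv2) and the standard library are available. Lean on these libraries where they do the work, as an engineer would, in place of code of your own. Each camera call takes 0.05 s, during which the arm holds its last target.

## Working session

There is one attempt and no reset: what is moved stays moved. The work goes in short steps, Python scripts to look and compute and a shell command to move; the robot and the scene stay as the last step left them, time stands still between calls to the robot, and variables do not carry over. Pictures are saved under pics/ and viewed, and the job is handed in when it is done.

```bash
ls; mkdir -p pics; cat > h.py <<'E'
from workcell import *
import numpy as np, cv2
def snap(cam,fn):
    d=capture(cam); cv2.imwrite('pics/'+fn+'.png',cv2.cvtColor(np.array(d['pixels'],dtype=np.uint8),cv2.COLOR_RGB2BGR))
    np.savez('pics/'+fn+'.npz',K=np.array(d['mtx']),T=np.array(d['extrinsics']),px=np.array(d['pixels'],dtype=np.uint8)); return d
def load(fn):
    z=np.load('pics/'+fn+'.npz'); return z['K'],z['T'],z['px']
def ray(fn,u,v,z):
    K,T,_=load(fn); d=T[:3,:3]@np.linalg.inv(K)@np.array([u,v,1.]); o=T[:3,3]
    return o+d*(z-o[2])/d[2]
def proj(fn,p):
    K,T,_=load(fn); c=np.linalg.inv(T)@np.append(p,1.); q=K@c[:3]; return q[:2]/q[2]
E
python3 - <<'E'
from h import *
for c in('scene','side','wrist'):
    snap(c,c+'0'); print(c,load(c+'0')[0].round(1).tolist(),load(c+'0')[1].round(3).tolist())
print(get_obs())
E
```

```text
pics
scene [[372.6, 0.0, 327.2], [0.0, 372.6, 196.9], [0.0, 0.0, 1.0]] [[-0.887, 0.252, -0.388, 1.067], [0.463, 0.48, -0.745, 0.815], [-0.002, -0.84, -0.542, 0.74], [0.0, 0.0, 0.0, 1.0]]
side [[503.8, 0.0, 323.0], [0.0, 503.8, 199.1], [0.0, 0.0, 1.0]] [[0.822, -0.446, 0.353, 0.033], [-0.569, -0.625, 0.534, -0.901], [-0.017, -0.64, -0.768, 1.361], [0.0, 0.0, 0.0, 1.0]]
wrist [[320.5, 0.0, 321.6], [0.0, 320.5, 201.6], [0.0, 0.0, 1.0]] [[1.0, 0.001, -0.001, 0.524], [0.001, -0.96, -0.28, 0.071], [-0.001, 0.28, -0.96, 0.374], [0.0, 0.0, 0.0, 1.0]]
{'time': 0.15, 'qpos': array([-1.45986420e-01,  3.42530335e-01,  1.52478169e+00, -1.48986567e-05,
        1.27539954e+00, -1.45988284e-01]), 'qvel': array([ 0.00019055, -0.00143764, -0.00225822, -0.00120906,  0.00030924,
        0.00011534]), 'tau': array([ 1.24654900e-03, -4.33907533e+01, -2.46148127e+01, -9.02174702e-05,
        5.71925848e-03,  3.60333468e-05]), 'tcp_pos': array([5.24706209e-01, 6.80686109e-05, 2.30807949e-01]), 'eef_rot': array([ 0.49968704,  0.49975827,  0.50031591, -0.50023847]), 'ft_force': array([0.11242594, 0.36984822, 0.79337357]), 'ft_torque': array([-0.01545603,  0.03243146, -0.05441674]), 'width': 0.08523151742478466}
```

View pics/scene0.png

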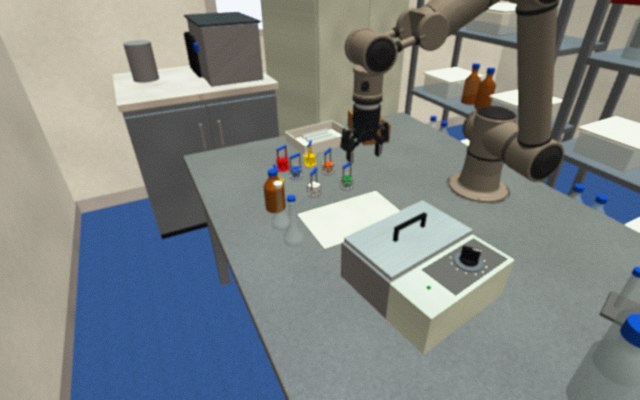

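View pics/side0.png

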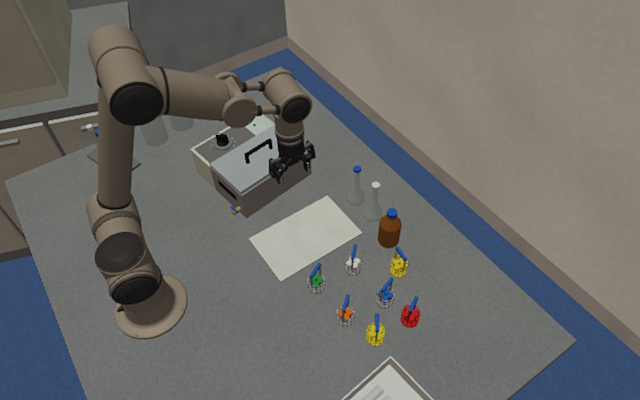

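View pics/wrist0.png

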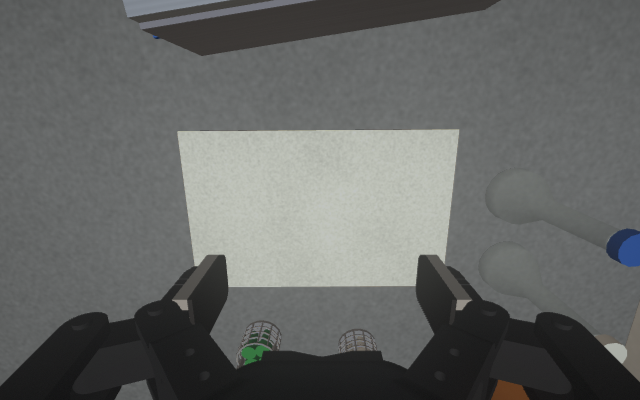

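```bash
python3 - <<'E'
from h import *
def crop(fn,x0,y0,w,h,s,out):
    px=load(fn)[2]; c=cv2.resize(px[y0:y0+h,x0:x0+w],None,fx=s,fy=s,interpolation=cv2.INTER_CUBIC); cv2.imwrite('pics/'+out+'.png',c[:,:,::-1])
crop('scene0',330,190,200,150,4,'c1')
crop('side0',180,100,150,120,5,'c2')
crop('side0',290,220,160,140,5,'c3')
crop('scene0',250,140,120,110,5,'c4')
E
```

```text
(no output)
```

View pics/c1.png

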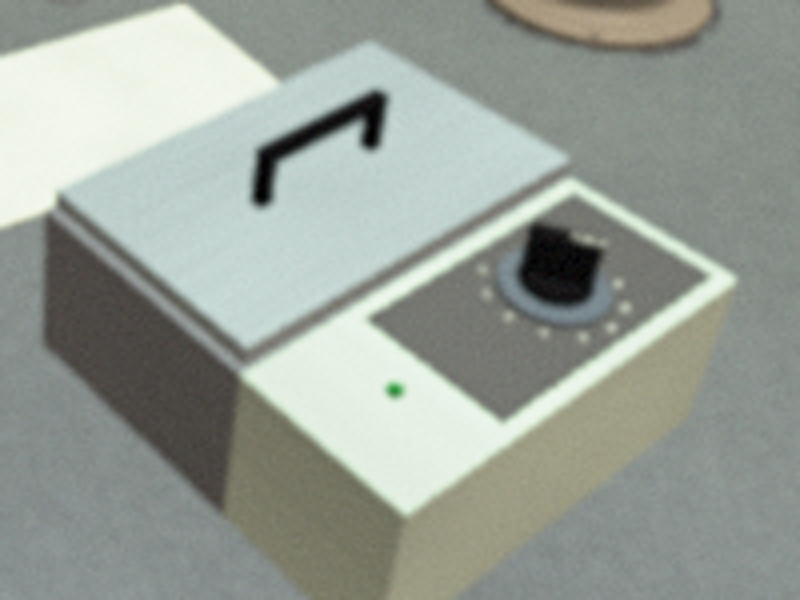

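View pics/c2.png

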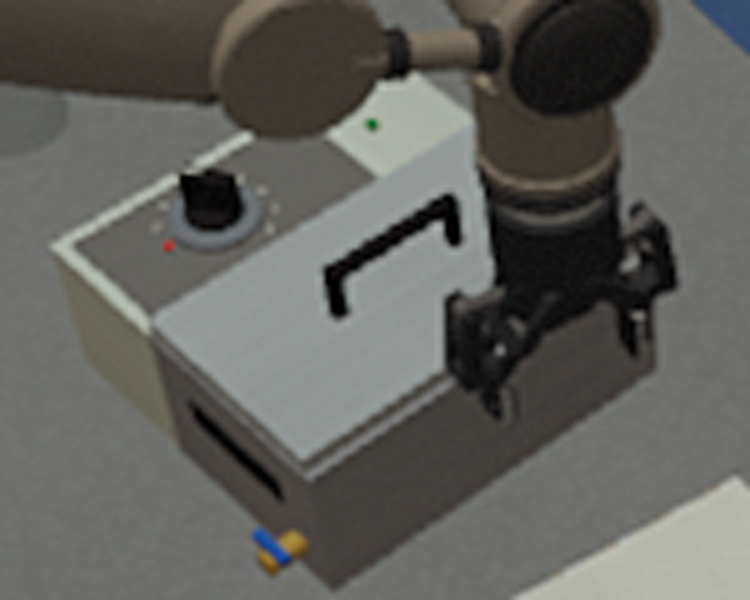

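View pics/c3.png

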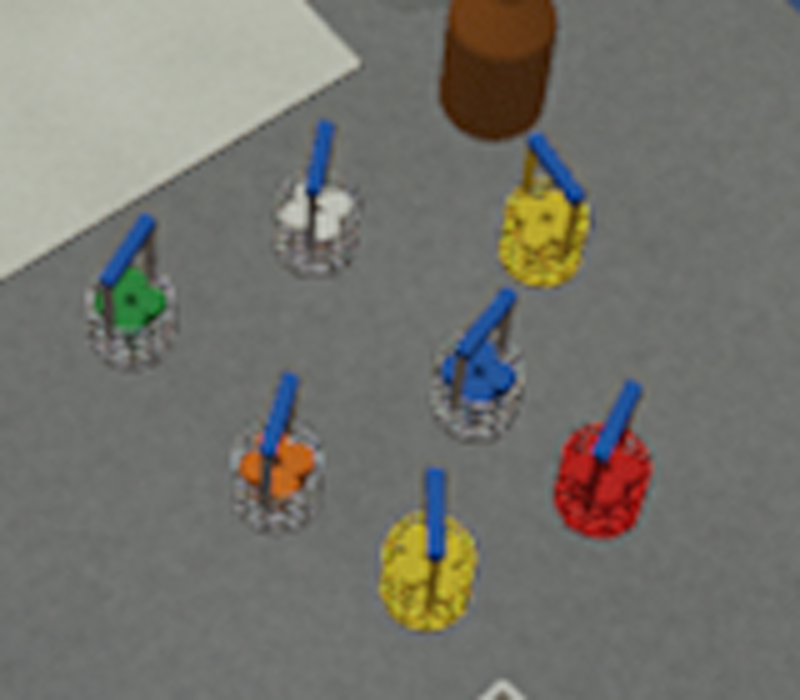

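View pics/c4.png

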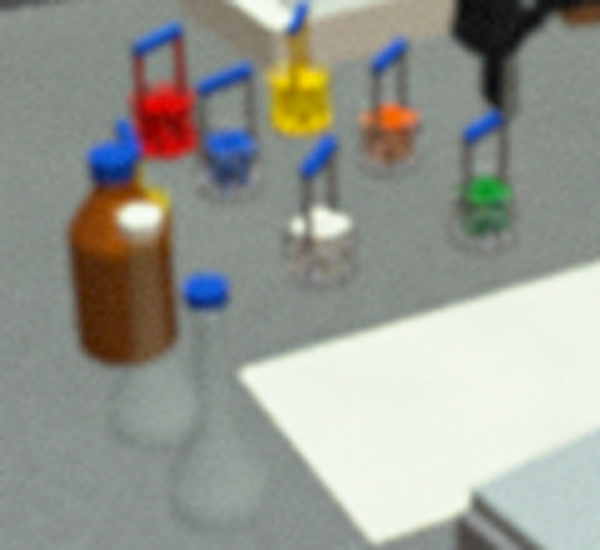

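```bash
cat >> h.py <<'E'
def tri(obs):
    A=[];b=[]
    for fn,u,v in obs:
        K,T,_=load(fn); P=K@np.linalg.inv(T)[:3]
        A+= [u*P[2]-P[0], v*P[2]-P[1]]
    A=np.array(A); s=np.linalg.lstsq(A[:,:3],-A[:,3],rcond=None)[0]
    return s,[np.round(proj(fn,s)-[u,v],1).tolist() for fn,u,v in obs]
E
python3 - <<'E'
from h import *
S=lambda u,v:('scene0',330+u/4,190+v/4)
Z=lambda u,v:('side0',180+u/5,100+v/5)
for n,a,b in [('lidC',S(570,160),Z(155,320)),('lidB',S(372,42),Z(308,465)),('hlo',S(380,97),Z(330,272)),('hhi',S(270,155),Z(447,203)),('dialtop',S(568,240),Z(208,183)),
 ('deckcorner',S(735,280),Z(57,247)),('deckled',S(395,391),Z(372,125))]:
    p,r=tri([a,b]); print(n,p.round(4),r)
Z3=lambda u,v:('side0',290+u/5,220+v/5); S4=lambda u,v:('scene0',250+u/5,140+v/5)
for n,a,b in [('green',S4(483,127),Z3(128,250)),('white',S4(320,157),Z3(320,158)),('blue',S4(226,78),Z3(487,325)),('orange',S4(390,55),Z3(280,415)),
 ('f1',S4(207,285),('side0',357,168)),('f2',S4(140,212),('side0',376,184)),('reag',S4(112,155),('side0',392,212)),('red',S4(158,40),Z3(617,420)),('yel2',S4(298,17),Z3(435,513))]:
    p,r=tri([a,b]); print(n,p.round(4),r)
# pad corners wrist at z=.003
for q in [(178,131),(460,129),(446,287),(195,287)]: print(ray('wrist0',*q,.003).round(4))
E
```

```text
lidC [0.3748 0.3012 0.1346] [[-2.1, 0.5], [-0.9, -0.3]]
lidB [0.3967 0.1277 0.1335] [[-2.1, 0.3], [-1.1, -0.2]]
hlo [0.4789 0.2306 0.1763] [[-1.1, 0.1], [-0.5, -0.1]]
hhi [0.577  0.2444 0.1737] [[-1.2, 0.1], [-0.5, -0.0]]
dialtop [0.4587 0.3763 0.1574] [[-2.0, 0.4], [-0.7, -0.2]]
deckcorner [0.3556 0.4216 0.1184] [[-1.8, 0.5], [-0.7, -0.3]]
deckled [0.5988 0.398  0.1214] [[-1.2, 0.2], [-0.4, -0.1]]
green [ 0.4435 -0.2304  0.0946] [[-0.4, -0.0], [-0.3, 0.0]]
white [ 0.5722 -0.2442  0.0961] [[-1.0, -0.1], [-0.6, 0.1]]
blue [ 0.5812 -0.3909  0.0963] [[-0.8, -0.1], [-0.6, 0.1]]
orange [ 0.4509 -0.3683  0.096 ] [[-0.9, -0.1], [-0.7, 0.1]]
f1 [ 0.7471 -0.0254  0.1648] [[-0.8, -0.1], [-0.4, 0.1]]
f2 [ 0.7524 -0.117   0.1668] [[-0.9, -0.2], [-0.5, 0.1]]
reag [ 0.7318 -0.2233  0.149 ] [[-0.7, -0.2], [-0.4, 0.1]]
red [ 0.602  -0.4791  0.0961] [[-0.7, -0.1], [-0.5, 0.2]]
yel2 [ 0.4846 -0.4647  0.0968] [[-0.7, -0.1], [-0.5, 0.1]]
[0.361  0.0462 0.003 ]
[0.6804 0.0488 0.003 ]
[ 0.6867 -0.153   0.003 ]
[ 0.3584 -0.1536  0.003 ]
```

```bash
python3 -m crank '[{"turn":[0,0,0],"offset":[0,0.2,0.25],"gripper":-1},{"turn":[0,0,0],"offset":[-0.13,0.5,0.25],"gripper":-1},{"turn":[0,0,0],"offset":[-0.2,0.75,0.25],"gripper":-1},{"turn":[0,0,0],"offset":[-0.26,1,0.25],"gripper":-1},{"turn":[0,0,0],"offset":[-0.26,1,0.25],"gripper":-1}]'; python3 -m crank '[{"turn":[0,0,0],"offset":[0,0.25,0],"gripper":-1},{"turn":[0,0,0],"offset":[0,0.5,0],"gripper":-1},{"turn":[0,0,0],"offset":[0,0.5,0],"gripper":-1},{"turn":[0,0,0],"offset":[0,0.5,0],"gripper":-1}]'; python3 -c "
from h import *
snap('wrist','w1');print(get_obs()['tcp_pos'],get_obs()['time'])"
```

```text
time: 0.78
tcp_pos: [0.4587, 0.2526, 0.2938]
eef_rot: [0.5, 0.499, 0.501, -0.499]
ft_force: [0.7, -0.5, -1.1]
width: 0.0853
time: 1.27
tcp_pos: [0.4598, 0.3748, 0.2932]
eef_rot: [-0.5, -0.499, -0.5, 0.5]
ft_force: [-0.2, 0.1, -0.2]
width: 0.0854
[0.46002319 0.37424006 0.29356132] 1.325
```

View pics/w1.png

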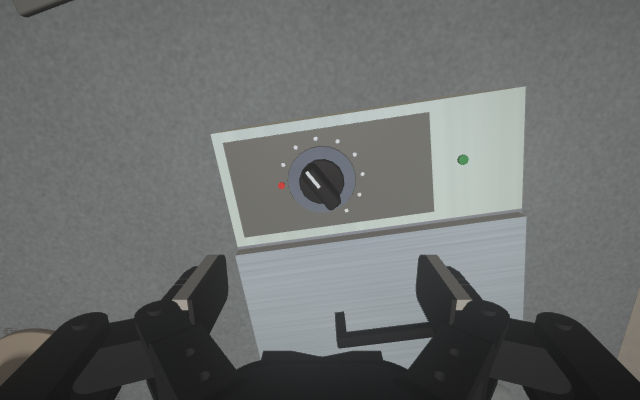

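```bash
python3 - <<'E'
from h import *
px=load('w1')[2]; c=cv2.resize(px[120:230,260:390],None,fx=6,fy=6,interpolation=cv2.INTER_CUBIC); cv2.imwrite('pics/c5.png',c[:,:,::-1])
D=[(282,186),(283,165),(296,148),(316,139),(338,141),(355,154),(363,174),(360,194),(347,210)]
P=np.array([ray('w1',u,v,.117)[:2] for u,v in D])
A=np.c_[2*P,np.ones(9)]; s=np.linalg.lstsq(A,(P**2).sum(1),rcond=None)[0]; c=s[:2]; print('axis',c,np.sqrt(s[2]+c@c))
print(np.degrees(np.arctan2(*(P-c).T[::-1])))
print([ray('w1',u,v,.117)[:2].round(4).tolist() for u,v in [(211,133),(525,87),(237,247)]])
E
```

```text
axis [0.45983615 0.37580355] 0.04171859879006491
[-170.86926467  159.0803457   129.04630517   98.59675587   68.36828884
   38.84878133    8.30331804  -20.95302098  -51.13607915]
[[0.351, 0.4223], [0.6503, 0.4652], [0.3676, 0.3011]]
```

View pics/c5.png

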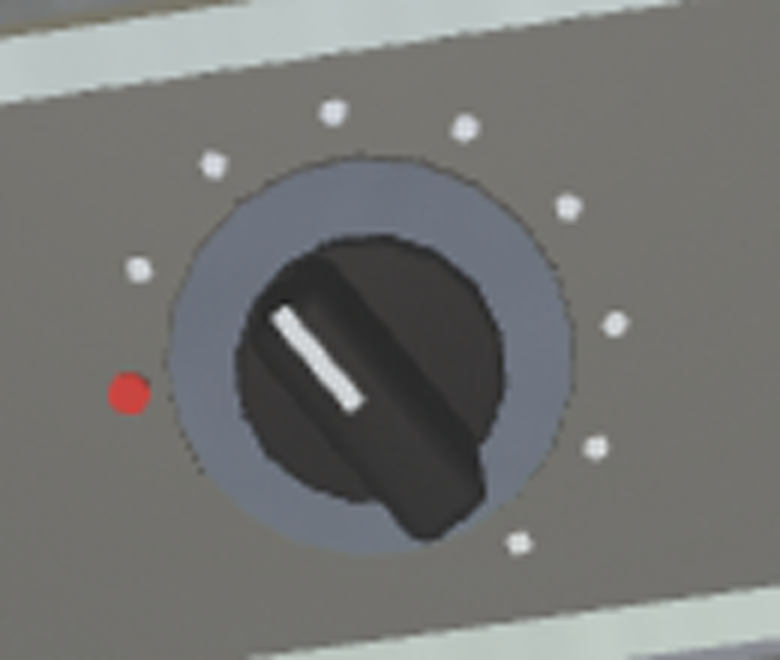

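```bash
python3 -c "
from h import *
print(get_obs()['qpos'].round(3))"
```

```text
[ 0.554  0.435  1.211 -0.     1.496  0.554]
```

```bash
python3 -m crank '[{"turn":[0,0,0.05],"offset":[0,0,-0.1],"gripper":-1},{"turn":[0,0,0.107],"offset":[0,0,-0.2],"gripper":-1},{"turn":[0,0,0.107],"offset":[0,0.004,-0.2],"gripper":-1},{"turn":[0,0,0.107],"offset":[0,0.004,-0.2],"gripper":-1},{"turn":[0,0,0.107],"offset":[0,0.004,-0.35],"gripper":-1},{"turn":[0,0,0.107],"offset":[0,0.004,-0.5],"gripper":-1},{"turn":[0,0,0.107],"offset":[0,0.004,-0.64],"gripper":-1},{"turn":[0,0,0.107],"offset":[0,0.004,-0.64],"gripper":-1}]' 30;  python3 -c "
from h import *
snap('wrist','w2');snap('scene','s2')"
```

```text
time: 2.33
tcp_pos: [0.4591, 0.3738, 0.1319]
eef_rot: [0.636, 0.306, 0.638, -0.309]
ft_force: [0.1, -0.4, 1.0]
width: 0.0852
```

View pics/w2.png

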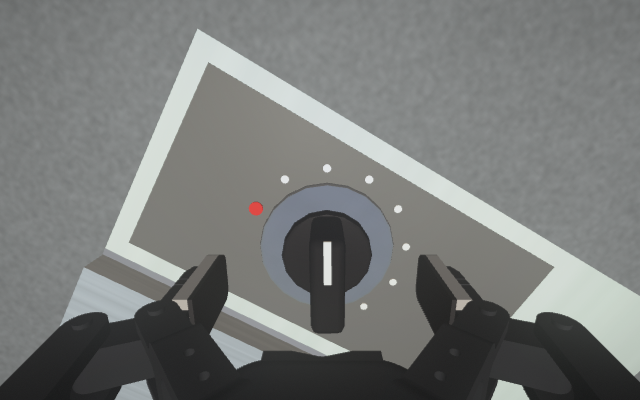

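```bash
python3 -m crank '[{"turn":[0,0,0],"offset":[0,0,0],"gripper":1},{"turn":[0,0,0],"offset":[0,0,0],"gripper":1},{"turn":[0,0,0],"offset":[0,0,0],"gripper":1},{"turn":[0,0,0],"offset":[0,0,0],"gripper":1},{"turn":[0,0,0],"offset":[0,0,0],"gripper":1},{"turn":[0,0,0],"offset":[0,0,0],"gripper":1}]' 30;  python3 -c "
from h import *
snap('wrist','w3')"
```

```text
time: 3.18
tcp_pos: [0.4602, 0.3762, 0.1344]
eef_rot: [0.637, 0.307, 0.637, -0.307]
ft_force: [-1.3, -0.5, 4.7]
width: 0.0134
```

View pics/w3.png

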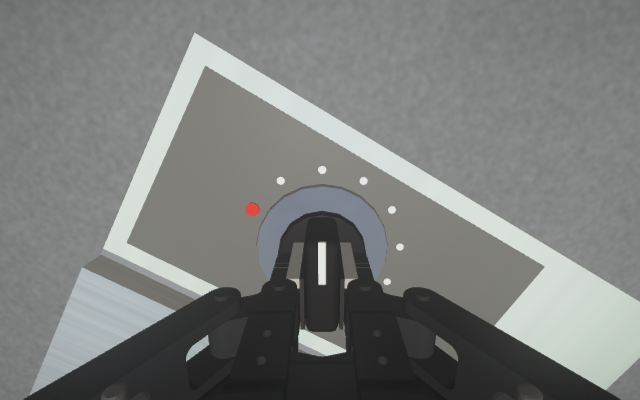

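```bash
python3 -m crank '[{"turn":[0,0,0.028],"offset":[0,0,0],"gripper":1},{"turn":[0,0,0.056],"offset":[0,0,0],"gripper":1},{"turn":[0,0,0.084],"offset":[0,0,0],"gripper":1},{"turn":[0,0,0.112],"offset":[0,0,0],"gripper":1},{"turn":[0,0,0.14],"offset":[0,0,0],"gripper":1},{"turn":[0,0,0.168],"offset":[0,0,0],"gripper":1},{"turn":[0,0,0.168],"offset":[0,0,0],"gripper":1},{"turn":[0,0,0.168],"offset":[0,0,0],"gripper":1}]';  python3 -c "
from h import *
print(get_obs()['ft_torque'])"; python3 -m crank '[{"turn":[0,0,0],"offset":[0,0,0],"gripper":-1},{"turn":[0,0,0],"offset":[0,0,0],"gripper":-1},{"turn":[0,0,0],"offset":[0,0,0],"gripper":-1},{"turn":[0,0,0],"offset":[0,0,0.1],"gripper":-1},{"turn":[0,0,0],"offset":[0,0,0.3],"gripper":-1},{"turn":[0,0,0],"offset":[0,0,0.5],"gripper":-1},{"turn":[0,0,0],"offset":[0,0,0.64],"gripper":-1},{"turn":[0,0,0],"offset":[0,0,0.64],"gripper":-1}]';  python3 -c "
from h import *
snap('wrist','w4');snap('side','d4')"
```

```text
time: 4.22
tcp_pos: [0.4606, 0.3773, 0.1344]
eef_rot: [0.706, -0.053, 0.704, 0.055]
ft_force: [1.6, 6.1, 3.3]
width: 0.0136
[ 0.85833703 -0.1004508   0.02913549]
time: 5.22
tcp_pos: [0.4609, 0.3765, 0.297]
eef_rot: [0.707, -0.054, 0.703, 0.056]
ft_force: [0.6, -0.1, -0.1]
width: 0.0858
```

View pics/w4.png

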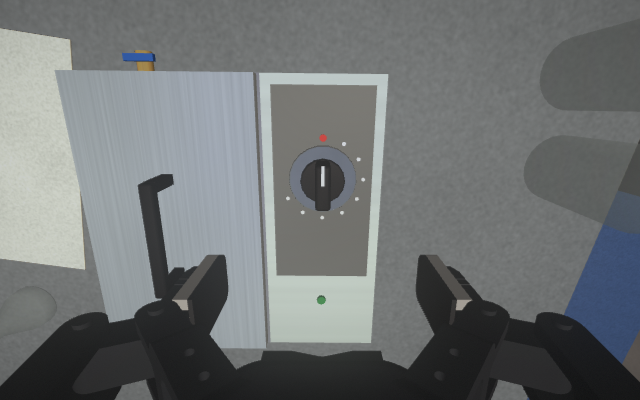

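```bash
python3 -m crank '[{"turn":[0,0,0],"offset":[0.1,-0.2,0.1],"gripper":-1},{"turn":[0,0,0],"offset":[0.2,-0.4,0.1],"gripper":-1},{"turn":[0,0,0],"offset":[0.28,-0.56,0.1],"gripper":-1},{"turn":[0,0,0],"offset":[0.28,-0.56,0.1],"gripper":-1},{"turn":[0,0,0],"offset":[0.28,-0.56,0.1],"gripper":-1}]';  python3 -c "
from h import *
snap('wrist','w5')"
```

```text
time: 5.95
tcp_pos: [0.5295, 0.2362, 0.3175]
eef_rot: [0.704, -0.055, 0.706, 0.055]
ft_force: [-0.2, 0.2, -0.2]
width: 0.0855
```

View pics/w5.png

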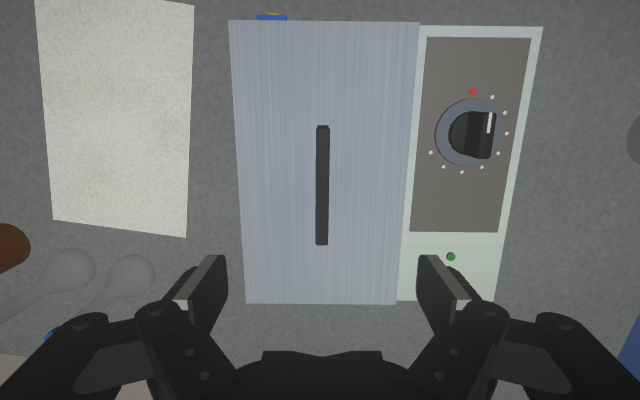

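```bash
python3 - <<'E'
from h import *
a=ray('w5',323,129,.174);b=ray('w5',322,244,.174);print(a,b,(a+b)/2,np.linalg.norm(a-b),np.degrees(np.arctan2(*(b-a)[1::-1])))
L=[ray('w5',*q,.138)[:2] for q in [(228,20),(420,24),(397,304),(246,303)]]
print(np.mean(L,0),[np.linalg.norm(L[i]-L[i-1]).round(3) for i in range(4)],np.round(L,4))
q=get_obs()['eef_rot']; w,x,y,z=q; print('yaw',np.degrees(np.arctan2(w*w-x*x+y*y-z*z,2*(x*y-w*z))) if 0 else np.degrees(np.arctan2(1-2*(x*x+z*z),2*(x*y-w*z))))
# dial bar top corners angle
P=[ray('w5',*q,.117)[:2].round(4).tolist() for q in [(418,25),(543,27),(494,301)]];print(P)
E
```

```text
[0.47558867 0.22919266 0.174     ] [0.58332889 0.24546012 0.174     ] [0.52945878 0.23732639 0.174     ] 0.10896139056070732 8.586108623064971
[0.52838949 0.23751375] [np.float64(0.292), np.float64(0.173), np.float64(0.291), np.float64(0.175)] [[0.3963 0.1299]
 [0.3722 0.3017]
 [0.6595 0.3455]
 [0.6855 0.1729]]
yaw 99.035327925064
[[0.3678, 0.305], [0.3505, 0.4247], [0.6498, 0.4701]]
```

```bash
python3 -m crank '[{"turn":[0,0,0],"offset":[-0.004,0.005,-0.25],"gripper":-1},{"turn":[0,0,0],"offset":[-0.004,0.005,-0.45],"gripper":-1},{"turn":[0,0,0],"offset":[-0.004,0.005,-0.6],"gripper":-1},{"turn":[0,0,0],"offset":[-0.004,0.005,-0.67],"gripper":-1},{"turn":[0,0,0],"offset":[-0.004,0.005,-0.67],"gripper":-1},{"turn":[0,0,0],"offset":[-0.004,0.005,-0.67],"gripper":1},{"turn":[0,0,0],"offset":[-0.004,0.005,-0.67],"gripper":1},{"turn":[0,0,0],"offset":[-0.004,0.005,-0.67],"gripper":1},{"turn":[0,0,0],"offset":[-0.004,0.005,-0.67],"gripper":1},{"turn":[0,0,0],"offset":[-0.004,0.005,-0.67],"gripper":1},{"turn":[0,0,0],"offset":[-0.004,0.005,-0.67],"gripper":1}]' 60;  python3 -c "
from h import *
snap('wrist','w6')"
```

```text
time: 7.38
tcp_pos: [0.5292, 0.2373, 0.1519]
eef_rot: [0.705, -0.055, 0.705, 0.056]
ft_force: [-1.4, -0.3, 5.2]
width: 0.0109
```

View pics/w6.png

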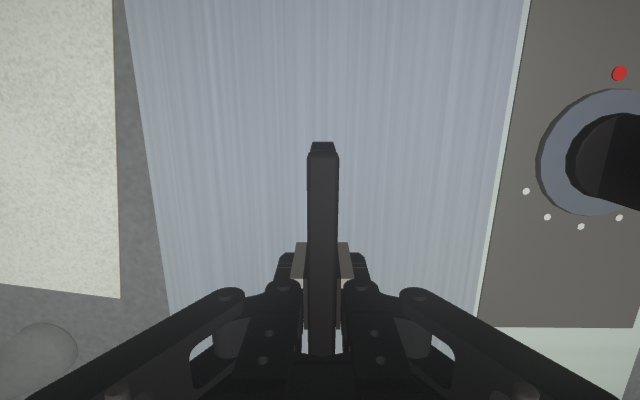

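```bash
python3 -m crank '[{"turn":[0,0,0],"offset":[0,0,0.05],"gripper":1},{"turn":[0,0,0],"offset":[0,0,0.12],"gripper":1},{"turn":[0,0,0],"offset":[0,0,0.22],"gripper":1},{"turn":[0,0,0],"offset":[0,0,0.32],"gripper":1},{"turn":[0,0,0],"offset":[0,-0.08,0.36],"gripper":1},{"turn":[0,0,0],"offset":[0,-0.2,0.36],"gripper":1},{"turn":[0,0,-0.012],"offset":[0,-0.35,0.36],"gripper":1},{"turn":[0,0,-0.024],"offset":[0,-0.5,0.36],"gripper":1},{"turn":[0,0,-0.024],"offset":[-0.03,-0.65,0.36],"gripper":1},{"turn":[0,0,-0.024],"offset":[-0.06,-0.8,0.36],"gripper":1},{"turn":[0,0,-0.024],"offset":[-0.06,-0.9,0.36],"gripper":1},{"turn":[0,0,-0.024],"offset":[-0.06,-0.96,0.36],"gripper":1},{"turn":[0,0,-0.024],"offset":[-0.06,-0.96,0.36],"gripper":1}]';  python3 -c "
from h import *
snap('scene','s7');snap('side','d7')"
```

```text
time: 9.05
tcp_pos: [0.5137, -0.0036, 0.2409]
eef_rot: [0.707, -0.001, 0.707, 0.002]
ft_force: [0.5, 1.0, -5.2]
width: 0.0109
```

View pics/s7.png

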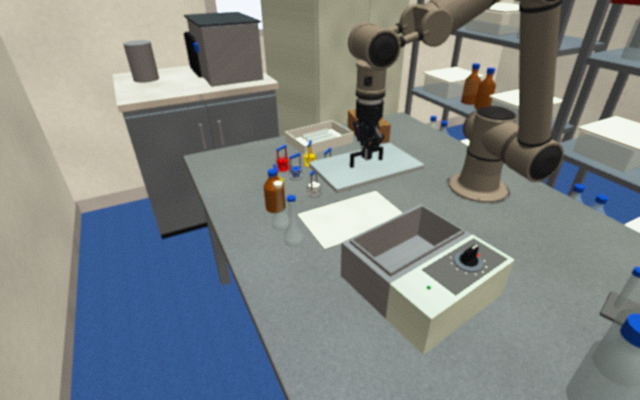

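View pics/d7.png

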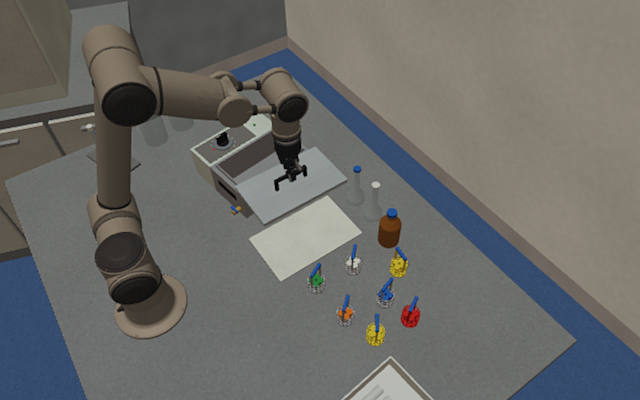

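```bash
python3 -m crank '[{"turn":[0,0,0],"offset":[0,-0.1,0],"gripper":1},{"turn":[0,0,0],"offset":[0,-0.19,-0.1],"gripper":1},{"turn":[0,0,0],"offset":[0,-0.19,-0.25],"gripper":1},{"turn":[0,0,0],"offset":[0,-0.19,-0.4],"gripper":1},{"turn":[0,0,0],"offset":[0,-0.19,-0.55],"gripper":1},{"turn":[0,0,0],"offset":[0,-0.19,-0.68],"gripper":1},{"turn":[0,0,0],"offset":[0,-0.19,-0.76],"gripper":1},{"turn":[0,0,0],"offset":[0,-0.19,-0.8],"gripper":1},{"turn":[0,0,0],"offset":[0,-0.19,-0.8],"gripper":1}]';python3 -m crank '[{"turn":[0,0,0],"offset":[0,0,-0.01],"gripper":1},{"turn":[0,0,0],"offset":[0,0,-0.016],"gripper":1},{"turn":[0,0,0],"offset":[0,0,-0.016],"gripper":1}]'
```

```text
time: 10.28
tcp_pos: [0.514, -0.0496, 0.0411]
eef_rot: [0.707, -0.002, 0.707, 0.003]
ft_force: [0.6, 0.5, -4.9]
width: 0.011
time: 10.65
tcp_pos: [0.5142, -0.0503, 0.0377]
eef_rot: [0.707, -0.002, 0.707, 0.002]
ft_force: [-0.3, -0.1, -4.7]
width: 0.0112
```

```bash
python3 -m crank '[{"turn":[0,0,0],"offset":[0,0,-0.005],"gripper":1},{"turn":[0,0,0],"offset":[0,0,-0.01],"gripper":1},{"turn":[0,0,0],"offset":[0,0,-0.01],"gripper":1}]'
```

```text
time: 11.02
tcp_pos: [0.5139, -0.0502, 0.0347]
eef_rot: [0.707, -0.002, 0.707, 0.002]
ft_force: [-0.4, 0.2, -5.6]
width: 0.0109
```

```bash
python3 -m crank '[{"turn":[0,0,0],"offset":[0,0,-0.005],"gripper":1},{"turn":[0,0,0],"offset":[0,0,-0.01],"gripper":1},{"turn":[0,0,0],"offset":[0,0,-0.01],"gripper":1}]'; python3 -c "
from h import *
snap('scene','s8')
px=load('s8')[2];cv2.imwrite('pics/c8.png',cv2.resize(px[130:260,270:470],None,fx=4,fy=4,interpolation=cv2.INTER_CUBIC)[:,:,::-1])"
```

```text
time: 11.4
tcp_pos: [0.5141, -0.0502, 0.0329]
eef_rot: [0.707, -0.002, 0.707, 0.002]
ft_force: [-2.5, 1.7, 3.0]
width: 0.0106
```

View pics/c8.png

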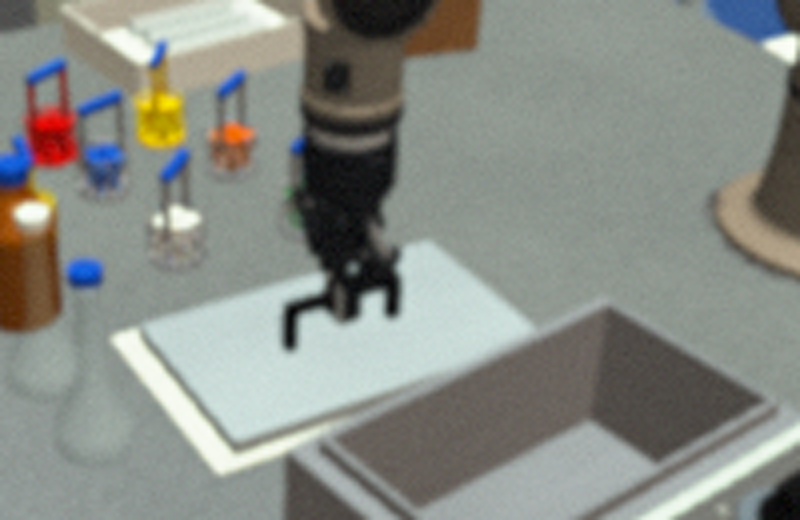

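```bash
python3 -m crank '[{"turn":[0,0,0],"offset":[0,0,0],"gripper":-1},{"turn":[0,0,0],"offset":[0,0,0],"gripper":-1},{"turn":[0,0,0],"offset":[0,0,0],"gripper":-1},{"turn":[0,0,0],"offset":[0,0,0],"gripper":-1},{"turn":[0,0,0],"offset":[0,0,0.2],"gripper":-1},{"turn":[0,0,0],"offset":[0,0,0.4],"gripper":-1},{"turn":[0,0,0],"offset":[0,0,0.6],"gripper":-1},{"turn":[0,0,0],"offset":[0,-0.2,0.8],"gripper":-1},{"turn":[0,0,0],"offset":[0,-0.4,1],"gripper":-1},{"turn":[0,0,0],"offset":[-0.1,-0.6,1],"gripper":-1},{"turn":[0,0,0],"offset":[-0.2,-0.8,1],"gripper":-1},{"turn":[0,0,0],"offset":[-0.2,-0.9,1],"gripper":-1},{"turn":[0,0,0],"offset":[-0.2,-0.9,1],"gripper":-1}]' ; python3 -c "
from h import *
snap('wrist','w9');snap('side','d9')
Z3=lambda u,v:ray('side0',290+u/5,220+v/5,.098)
for n,a,b in [('green',(147,222),(108,280)),('white',(326,128),(314,188)),('blue',(508,297),(463,350)),('orange',(290,380),(270,447))]:
    p=Z3(*a);q=Z3(*b);print(n,((p+q)/2).round(4),np.linalg.norm(p-q).round(3),np.degrees(np.arctan2(*(p-q)[1::-1])).round(1))
print(get_obs()['qpos'].round(2))
"
```

```text
time: 13.08
tcp_pos: [0.4639, -0.2765, 0.2818]
eef_rot: [0.707, -0.001, 0.707, 0.002]
ft_force: [-0.7, 0.5, 0.1]
width: 0.0852
green [ 0.4426 -0.2329  0.098 ] 0.045 25.6
white [ 0.5733 -0.2458  0.098 ] 0.044 43.6
blue [ 0.5822 -0.3909  0.098 ] 0.044 15.6
orange [ 0.4527 -0.3692  0.098 ] 0.043 38.7
[-0.68  0.34  1.39  0.    1.41 -2.25]
```

View pics/w9.png

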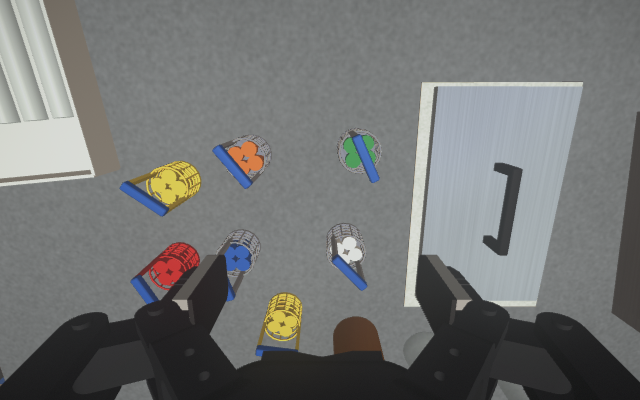

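View pics/d9.png

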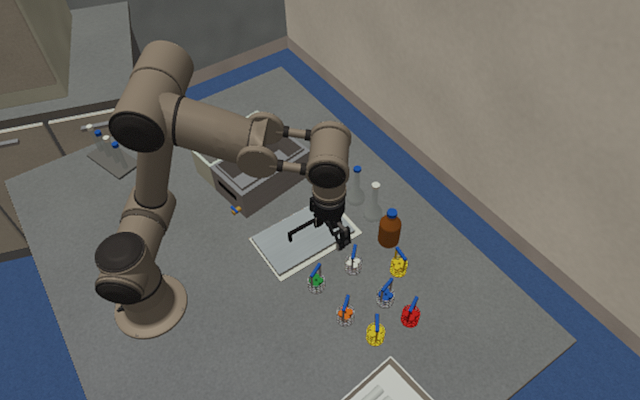

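```bash
python3 - <<'E'
from h import *
px=load('w9')[2];cv2.imwrite('pics/c9.png',cv2.resize(px[120:300,200:390],None,fx=4,fy=4,interpolation=cv2.INTER_CUBIC)[:,:,::-1])
E
```

```text
(no output)
```

View pics/c9.png

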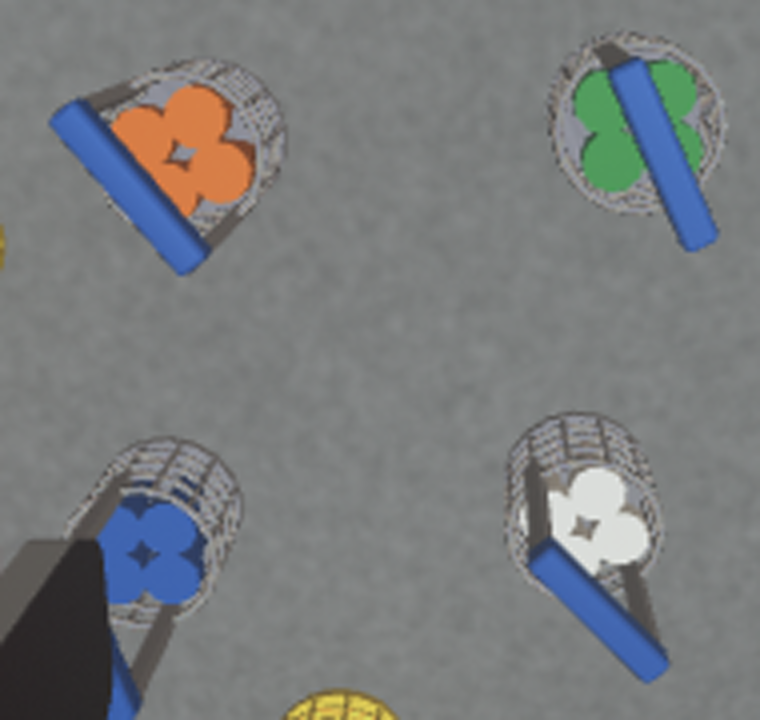

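```bash
python3 - <<'E'
from h import *
for n,a,b in [('green',(626,63),(703,245)),('white',(540,555),(657,672)),('orange',(67,110),(192,264))]:
    p=ray('w9',200+a[0]/4,120+a[1]/4,.1);q=ray('w9',200+b[0]/4,120+b[1]/4,.1)
    print(n,((p+q)/2).round(4),np.linalg.norm(p-q).round(3),np.degrees(np.arctan2(*(q-p)[1::-1])).round(1))
E
```

```text
green [ 0.4419 -0.2307  0.1   ] 0.051 25.0
white [ 0.572  -0.2437  0.1   ] 0.05 42.9
orange [ 0.4508 -0.3674  0.1   ] 0.049 36.2
```

```bash
python3 -m crank '[{"turn":[0,0,0.03],"offset":[-0.05,0.1,0],"gripper":-1},{"turn":[0,0,0.06],"offset":[-0.088,0.18,-0.1],"gripper":-1},{"turn":[0,0,0.069],"offset":[-0.088,0.182,-0.25],"gripper":-1},{"turn":[0,0,0.069],"offset":[-0.088,0.182,-0.4],"gripper":-1},{"turn":[0,0,0.069],"offset":[-0.088,0.182,-0.55],"gripper":-1},{"turn":[0,0,0.069],"offset":[-0.088,0.182,-0.7],"gripper":-1},{"turn":[0,0,0.069],"offset":[-0.088,0.182,-0.81],"gripper":-1},{"turn":[0,0,0.069],"offset":[-0.088,0.182,-0.82],"gripper":-1},{"turn":[0,0,0.069],"offset":[-0.088,0.182,-0.82],"gripper":-1}]'; python3 -c "
from h import *
snap('wrist','w10');snap('side','d10')"
```

```text
time: 14.3
tcp_pos: [0.4428, -0.2292, 0.0781]
eef_rot: [0.69, -0.155, 0.69, 0.155]
ft_force: [-0.4, 0.5, 0.4]
width: 0.0855
```

View pics/w10.png

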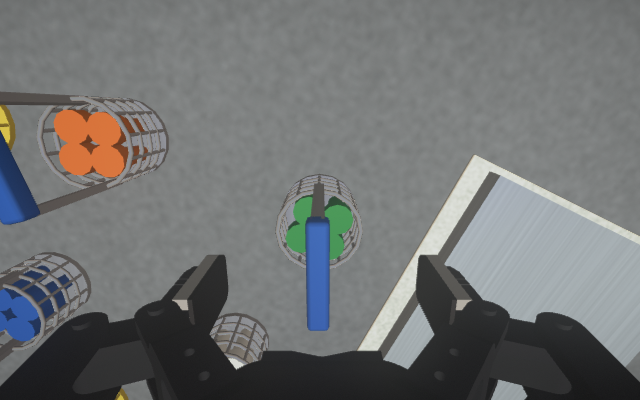

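```bash
python3 -m crank '[{"turn":[0,0,0],"offset":[0,0,0],"gripper":1},{"turn":[0,0,0],"offset":[0,0,0],"gripper":1},{"turn":[0,0,0],"offset":[0,0,0],"gripper":1},{"turn":[0,0,0],"offset":[0,0,0],"gripper":1},{"turn":[0,0,0],"offset":[0,0,0],"gripper":1},{"turn":[0,0,0],"offset":[0,0,0],"gripper":1},{"turn":[0,0,0],"offset":[0,0,0.1],"gripper":1},{"turn":[0,0,0],"offset":[0,0,0.25],"gripper":1},{"turn":[0,0,0],"offset":[0,0,0.45],"gripper":1},{"turn":[0,0,0],"offset":[0,0,0.65],"gripper":1},{"turn":[0,0,0],"offset":[0,0,0.7],"gripper":1},{"turn":[0,0,0],"offset":[0,0,0.7],"gripper":1}]' 40; python3 -c "
from h import *
snap('wrist','w11');snap('side','d11');snap('scene','s11')
px=load('s11')[2];cv2.imwrite('pics/c11.png',cv2.resize(px[190:340,330:530],None,fx=4,fy=4,interpolation=cv2.INTER_CUBIC)[:,:,::-1])"
```

```text
time: 15.9
tcp_pos: [0.4419, -0.2296, 0.2521]
eef_rot: [0.69, -0.154, 0.69, 0.154]
ft_force: [-0.1, -0.3, -2.3]
width: 0.0095
```

View pics/w11.png

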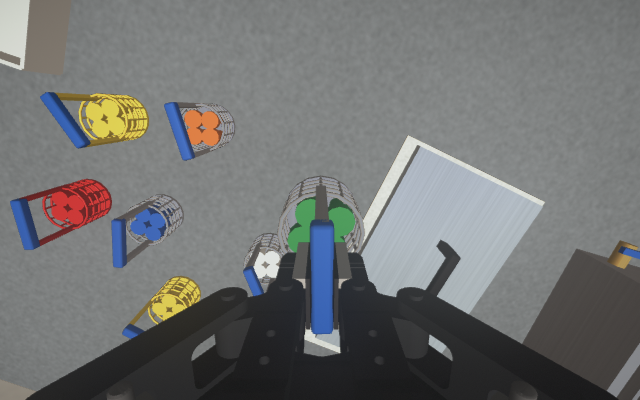

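View pics/c11.png

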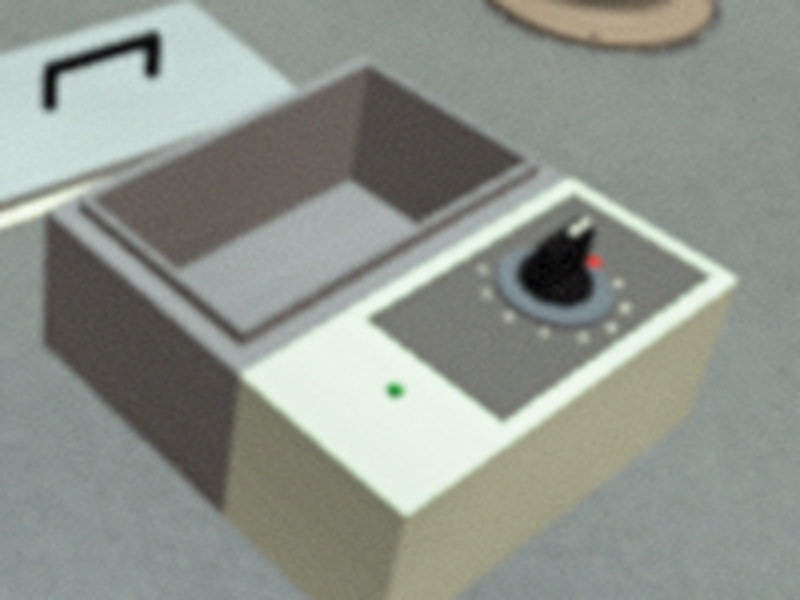

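```bash
python3 -m crank '[{"turn":[0,0,0],"offset":[0.0,0.06,0],"gripper":1},{"turn":[0,0,0],"offset":[0.0,0.2,0],"gripper":1},{"turn":[0,0,-0.02],"offset":[0.0,0.38,0],"gripper":1},{"turn":[0,0,-0.0456],"offset":[0.0,0.56,0],"gripper":1},{"turn":[0,0,-0.0456],"offset":[0.0,0.75,0],"gripper":1},{"turn":[0,0,-0.0456],"offset":[0.0,0.92,0],"gripper":1},{"turn":[0,0,-0.0456],"offset":[0.0,1,0],"gripper":1}]';python3 -m crank '[{"turn":[0,0,0],"offset":[0.0,0.1,0],"gripper":1},{"turn":[0,0,0],"offset":[0.0,0.28,0],"gripper":1},{"turn":[0,0,0],"offset":[0.0,0.46,0],"gripper":1},{"turn":[0,0,0],"offset":[0.0,0.6,0],"gripper":1},{"turn":[0,0,0],"offset":[0.0,0.7,0],"gripper":1},{"turn":[0,0,0],"offset":[0.0,0.76,0],"gripper":1},{"turn":[0,0,0],"offset":[-0.01,0.8,0],"gripper":1},{"turn":[0,0,0],"offset":[-0.01,0.8,0],"gripper":1},{"turn":[0,0,0],"offset":[-0.01,0.8,0],"gripper":1}]'; python3 -c "
from h import *
snap('wrist','w12')"
```

```text
time: 16.92
tcp_pos: [0.4409, 0.0231, 0.2517]
eef_rot: [0.704, -0.055, 0.706, 0.055]
ft_force: [1.0, -0.0, -2.3]
width: 0.0091
time: 18.05
tcp_pos: [0.4395, 0.2197, 0.2523]
eef_rot: [0.705, -0.054, 0.705, 0.054]
ft_force: [0.3, -0.6, -0.4]
width: 0.009
```

View pics/w12.png

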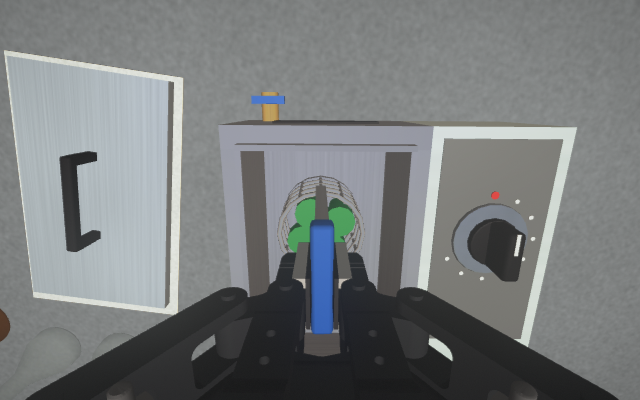

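```bash
python3 - <<'E'
from h import *
px=load('w12')[2];cv2.imwrite('pics/c12.png',cv2.resize(px[110:300,210:440],None,fx=3.4,fy=3.4,interpolation=cv2.INTER_CUBIC)[:,:,::-1])
E
```

```text
(no output)
```

View pics/c12.png

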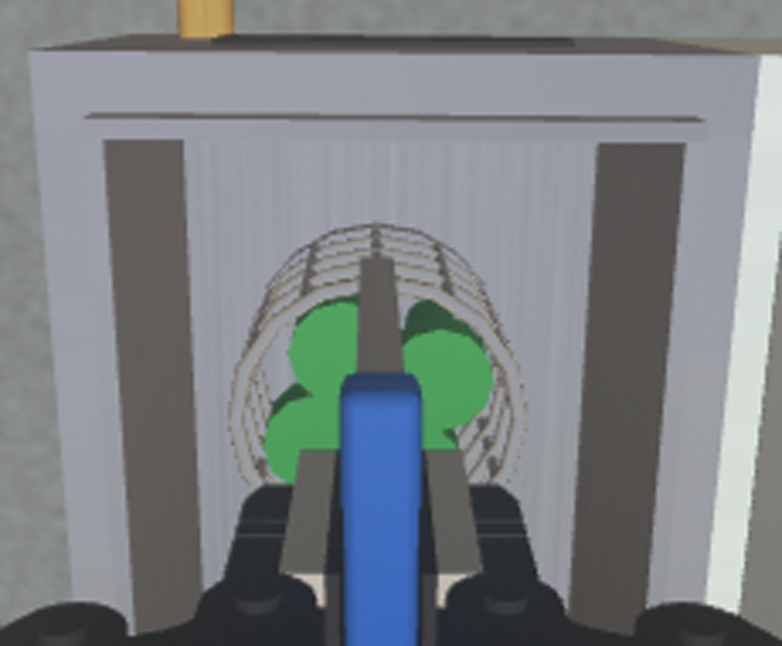

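```bash
python3 - <<'E'
from h import *
f=lambda u,v,z:ray('w12',210+u/3.4,110+v/3.4,z)[:2]
t=np.radians(8.6);ex=np.array([np.cos(t),np.sin(t)]);ey=np.array([-ex[1],ex[0]])
for z in(.132,.129):
    a=f(104,139,z);b=f(686,143,z);print(a,b,np.linalg.norm(a-b),np.degrees(np.arctan2(*(a-b)[::1]))); print('C',(a+b)/2+.13*ex)
a=f(30,52,.118);b=f(760,52,.118);print(np.linalg.norm(a-b),'C housing',(a+b)/2+.15*ex)
a=f(183,139,.025);b=f(597,143,.025);print(np.linalg.norm(a-b))
a=f(133,640,.132);b=f(645,640,.132);print(np.linalg.norm(a-b),(a+b)/2@ey)
a=f(104,139,.132);b=f(686,143,.132);print((a+b)/2@ey,(np.array([.529,.2373])@ey))
E
```

```text
[0.41221135 0.14846906] [0.39169243 0.28732231] 0.14036114064129798 171.59400067131344
C [0.53049022 0.23733528]
[0.41270633 0.14778265] [0.39195406 0.28821501] 0.1419574007268611 171.59400067131344
C [0.53086853 0.23743842]
0.181253554863257 C housing [0.53029225 0.23731705]
0.14034613751656683
0.141580800048341 0.15467671156617893
0.1553397330671983 0.15552769254073215
```

```bash
python3 -m crank '[{"turn":[0,0,0],"offset":[0.006,0.016,0],"gripper":1},{"turn":[0,0,0],"offset":[0.006,0.016,-0.12],"gripper":1},{"turn":[0,0,0],"offset":[0.006,0.016,-0.25],"gripper":1},{"turn":[0,0,0],"offset":[0.006,0.016,-0.4],"gripper":1},{"turn":[0,0,0],"offset":[0.006,0.016,-0.5],"gripper":1},{"turn":[0,0,0],"offset":[0.006,0.016,-0.56],"gripper":1},{"turn":[0,0,0],"offset":[0.006,0.016,-0.585],"gripper":1},{"turn":[0,0,0],"offset":[0.006,0.016,-0.585],"gripper":1},{"turn":[0,0,0],"offset":[0.006,0.016,-0.585],"gripper":1}]';python3 -m crank '[{"turn":[0,0,0],"offset":[0,0,-0.01],"gripper":1},{"turn":[0,0,0],"offset":[0,0,-0.01],"gripper":1}]'
```

```text
time: 19.23
tcp_pos: [0.4416, 0.2244, 0.1068]
eef_rot: [0.706, -0.054, 0.705, 0.054]
ft_force: [0.1, 0.2, -1.5]
width: 0.0086
time: 19.48
tcp_pos: [0.441, 0.2243, 0.1037]
eef_rot: [0.705, -0.054, 0.705, 0.054]
ft_force: [0.7, -0.7, -1.5]
width: 0.0092
```

```bash
python3 -m crank '[{"turn":[0,0,0],"offset":[0,0,-0.008],"gripper":1},{"turn":[0,0,0],"offset":[0,0,-0.008],"gripper":1},{"turn":[0,0,0],"offset":[0,0,-0.008],"gripper":1}]'
```

```text
time: 19.85
tcp_pos: [0.4415, 0.2243, 0.1023]
eef_rot: [0.706, -0.054, 0.705, 0.054]
ft_force: [-0.8, -2.3, 5.0]
width: 0.009
```

```bash
python3 -m crank '[{"turn":[0,0,0],"offset":[0,0,0],"gripper":-0.3},{"turn":[0,0,0],"offset":[0,0,0],"gripper":-0.3},{"turn":[0,0,0],"offset":[0,0,0],"gripper":-0.3},{"turn":[0,0,0],"offset":[0,0,0],"gripper":-0.3},{"turn":[0,0,0],"offset":[0,0,0.15],"gripper":-0.3},{"turn":[0,0,0],"offset":[0,0,0.35],"gripper":-0.3},{"turn":[0,0,0],"offset":[0,0,0.6],"gripper":-0.3},{"turn":[0,0,0],"offset":[0,-0.1,0.64],"gripper":-0.3},{"turn":[0,0,0],"offset":[0,-0.1,0.64],"gripper":-0.3}]'; python3 -c "
from h import *
snap('wrist','w13');snap('scene','s13');snap('side','d13')"
```

```text
time: 20.98
tcp_pos: [0.4414, 0.1986, 0.2626]
eef_rot: [0.706, -0.053, 0.704, 0.054]
ft_force: [-0.9, 0.2, -1.0]
width: 0.0557
```

View pics/w13.png

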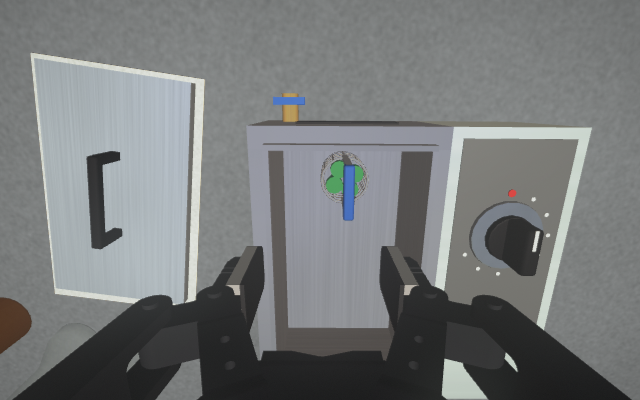

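View pics/d13.png

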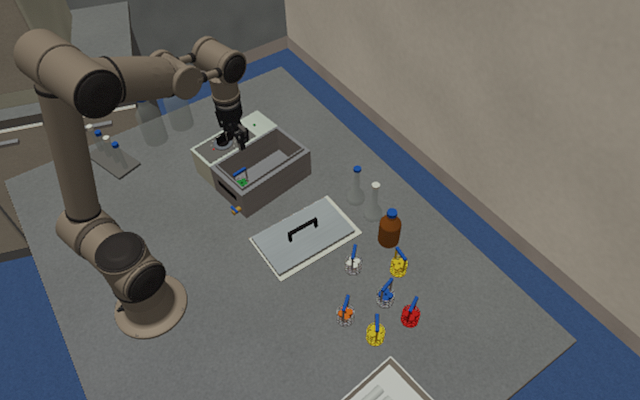

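```bash
python3 -m crank '[{"turn":[0,0,0],"offset":[0.05,-0.2,0],"gripper":-0.3},{"turn":[0,0,0.02],"offset":[0.1,-0.45,0],"gripper":-0.3},{"turn":[0,0,0.05],"offset":[0.18,-0.7,0],"gripper":-0.3},{"turn":[0,0,0.08],"offset":[0.26,-0.95,0],"gripper":-0.6},{"turn":[0,0,0.0955],"offset":[0.26,-1,0],"gripper":-0.6}]';python3 -m crank '[{"turn":[0,0,0],"offset":[0.08,-0.25,0],"gripper":-0.6},{"turn":[0,0,0],"offset":[0.18,-0.5,0],"gripper":-0.6},{"turn":[0,0,0],"offset":[0.262,-0.77,0],"gripper":-0.6},{"turn":[0,0,0],"offset":[0.262,-0.77,0],"gripper":-0.6},{"turn":[0,0,0],"offset":[0.262,-0.77,0],"gripper":-0.6}]'; python3 -c "
from h import *
snap('wrist','w14');snap('side','d14')"
```

```text
time: 21.75
tcp_pos: [0.5065, -0.0526, 0.2601]
eef_rot: [0.656, -0.261, 0.658, 0.262]
ft_force: [0.3, -0.8, 0.4]
width: 0.0683
time: 22.38
tcp_pos: [0.5714, -0.2432, 0.2598]
eef_rot: [0.657, -0.259, 0.658, 0.261]
ft_force: [0.6, 1.0, -0.1]
width: 0.0681
```

View pics/w14.png

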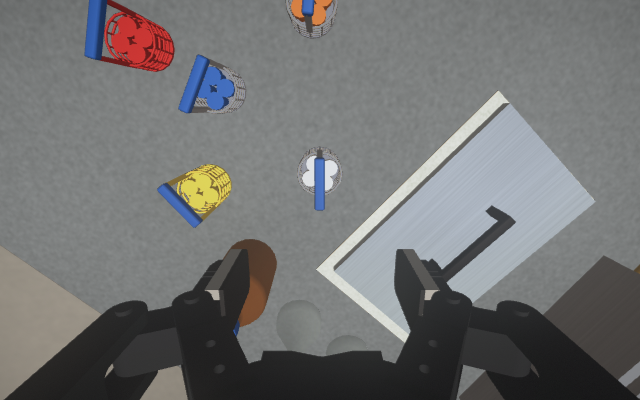

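```bash
python3 -c "
from h import *
p=ray('w14',319.5,160,.1);q=ray('w14',320,208,.1);print((p+q)/2,np.degrees(np.arctan2(*(q-p)[1::-1])),np.linalg.norm(p-q))"; python3 -m crank '[{"turn":[0,0,0],"offset":[0,0,-0.2],"gripper":-0.6},{"turn":[0,0,0],"offset":[0,0,-0.4],"gripper":-0.6},{"turn":[0,0,0],"offset":[0,0,-0.6],"gripper":-0.6},{"turn":[0,0,0],"offset":[0,0,-0.7],"gripper":-0.6},{"turn":[0,0,0],"offset":[0,0,-0.73],"gripper":-0.6},{"turn":[0,0,0],"offset":[0,0,-0.73],"gripper":-0.6},{"turn":[0,0,0],"offset":[0,0,-0.73],"gripper":1},{"turn":[0,0,0],"offset":[0,0,-0.73],"gripper":1},{"turn":[0,0,0],"offset":[0,0,-0.73],"gripper":1},{"turn":[0,0,0],"offset":[0,0,-0.73],"gripper":1},{"turn":[0,0,0],"offset":[0,0,-0.73],"gripper":1},{"turn":[0,0,0],"offset":[0,0,-0.73],"gripper":1}]' 40; python3 -m crank '[{"turn":[0,0,0],"offset":[0,0,0.1],"gripper":1},{"turn":[0,0,0],"offset":[0,0,0.25],"gripper":1},{"turn":[0,0,0],"offset":[0,0,0.45],"gripper":1},{"turn":[0,0,0],"offset":[0,0,0.65],"gripper":1},{"turn":[0,0,0],"offset":[0,0,0.7],"gripper":1},{"turn":[0,0,0],"offset":[0,0,0.7],"gripper":1}]';python3 -c "
from h import *
snap('wrist','w15');snap('side','d15')"
```

```text
[ 0.57186323 -0.24392782  0.1       ] 43.64971884684349 0.047776783858200944
time: 23.98
tcp_pos: [0.572, -0.2437, 0.0796]
eef_rot: [0.658, -0.261, 0.657, 0.26]
ft_force: [1.4, -1.3, 4.3]
width: 0.0094
time: 24.72
tcp_pos: [0.5712, -0.243, 0.2534]
eef_rot: [0.657, -0.26, 0.658, 0.26]
ft_force: [-0.6, -0.4, -2.2]
width: 0.0093
```

View pics/w15.png

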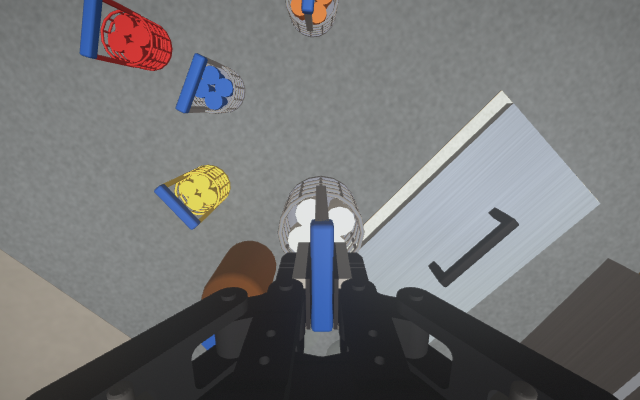

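```bash
python3 -m crank '[{"turn":[0,0,0],"offset":[0.0,0.06,0],"gripper":1},{"turn":[0,0,-0.02],"offset":[0.02,0.2,0],"gripper":1},{"turn":[0,0,-0.04],"offset":[0.04,0.38,0],"gripper":1},{"turn":[0,0,-0.06],"offset":[0.06,0.56,0],"gripper":1},{"turn":[0,0,-0.08],"offset":[0.08,0.75,0],"gripper":1},{"turn":[0,0,-0.0957],"offset":[0.1,0.92,0],"gripper":1},{"turn":[0,0,-0.0957],"offset":[0.1,1,0],"gripper":1}]';python3 -m crank '[{"turn":[0,0,0],"offset":[0.02,0.1,0],"gripper":1},{"turn":[0,0,0],"offset":[0.04,0.28,0],"gripper":1},{"turn":[0,0,0],"offset":[0.06,0.46,0],"gripper":1},{"turn":[0,0,0],"offset":[0.08,0.64,0],"gripper":1},{"turn":[0,0,0],"offset":[0.092,0.8,0],"gripper":1},{"turn":[0,0,0],"offset":[0.092,0.92,0],"gripper":1},{"turn":[0,0,0],"offset":[0.092,0.975,0],"gripper":1},{"turn":[0,0,0],"offset":[0.092,0.975,0],"gripper":1},{"turn":[0,0,0],"offset":[0.092,0.975,0],"gripper":1}]'; python3 -c "
from h import *
snap('wrist','w16')"
```

```text
time: 25.7
tcp_pos: [0.5958, 0.0099, 0.253]
eef_rot: [0.704, -0.054, 0.706, 0.055]
ft_force: [-0.1, -0.4, -1.5]
width: 0.0092
time: 26.82
tcp_pos: [0.6197, 0.2492, 0.2539]
eef_rot: [0.705, -0.054, 0.705, 0.053]
ft_force: [0.1, 0.4, -1.4]
width: 0.009
```

View pics/w16.png

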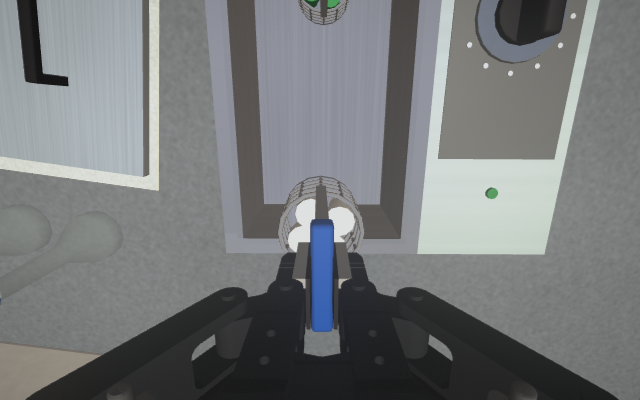

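```bash
python3 - <<'E'
from h import *
t=np.radians(8.6);ex=np.array([np.cos(t),np.sin(t)]);ey=np.array([-ex[1],ex[0]]);C=np.array([.53,.2372])
for q in [(245,239),(402,237),(226,253),(419,253)]:
    d=ray('w16',*q,.132 if q[1]<245 else .12)[:2]-C; print(d@ex,d@ey)
E
python3 -m crank '[{"turn":[0,0,0],"offset":[0,0,-0.1],"gripper":1},{"turn":[0,0,0],"offset":[0,0,-0.12],"gripper":1}]'
```

```text
0.131241417090625 -0.06973204530403766
0.1290384502319665 0.07035494999695022
0.15064494582093937 -0.0917176197587104
0.1502793573429089 0.09086328594004049
time: 27.12
tcp_pos: [0.6189, 0.2491, 0.2225]
eef_rot: [0.704, -0.053, 0.706, 0.053]
ft_force: [-0.8, 0.1, -2.1]
width: 0.0088
```

```bash
python3 -m crank '[{"turn":[0,0,0],"offset":[0,0,-0.1],"gripper":1},{"turn":[0,0,0],"offset":[0,0,-0.25],"gripper":1},{"turn":[0,0,0],"offset":[0,0,-0.37],"gripper":1},{"turn":[0,0,0],"offset":[0,0,-0.44],"gripper":1},{"turn":[0,0,0],"offset":[0,0,-0.46],"gripper":1},{"turn":[0,0,0],"offset":[0,0,-0.46],"gripper":1},{"turn":[0,0,0],"offset":[0,0,-0.468],"gripper":1},{"turn":[0,0,0],"offset":[0,0,-0.468],"gripper":1}]';python3 -m crank '[{"turn":[0,0,0],"offset":[0,0,-0.008],"gripper":1},{"turn":[0,0,0],"offset":[0,0,-0.008],"gripper":1},{"turn":[0,0,0],"offset":[0,0,-0.008],"gripper":1}]'
```

```text
time: 28.12
tcp_pos: [0.6198, 0.2506, 0.1078]
eef_rot: [0.705, -0.054, 0.705, 0.054]
ft_force: [-0.3, -0.4, -1.8]
width: 0.0088
time: 28.5
tcp_pos: [0.6195, 0.2505, 0.1051]
eef_rot: [0.705, -0.054, 0.705, 0.054]
ft_force: [-0.1, 0.2, -1.7]
width: 0.009
```

```bash
python3 -m crank '[{"turn":[0,0,0],"offset":[0,0,-0.008],"gripper":1},{"turn":[0,0,0],"offset":[0,0,-0.008],"gripper":1},{"turn":[0,0,0],"offset":[0,0,-0.008],"gripper":1}]'
```

```text
time: 28.88
tcp_pos: [0.6201, 0.2504, 0.1045]
eef_rot: [0.706, -0.054, 0.704, 0.054]
ft_force: [-1.2, -1.5, 5.1]
width: 0.0092
```

```bash
python3 -m crank '[{"turn":[0,0,0],"offset":[0,0,0],"gripper":-0.3},{"turn":[0,0,0],"offset":[0,0,0],"gripper":-0.3},{"turn":[0,0,0],"offset":[0,0,0],"gripper":-0.3},{"turn":[0,0,0],"offset":[0,0,0],"gripper":-0.3},{"turn":[0,0,0],"offset":[0,0,0.15],"gripper":-0.3},{"turn":[0,0,0],"offset":[0,0,0.35],"gripper":-0.3},{"turn":[0,0,0],"offset":[0,0,0.6],"gripper":-0.3},{"turn":[0,0,0],"offset":[-0.05,-0.2,0.64],"gripper":-0.3},{"turn":[0,0,0],"offset":[-0.05,-0.4,0.64],"gripper":-0.3},{"turn":[0,0,0],"offset":[-0.07,-0.65,0.64],"gripper":-0.3},{"turn":[0,0,0],"offset":[-0.08,-0.9,0.64],"gripper":-0.3},{"turn":[0,0,0],"offset":[-0.08,-1,0.64],"gripper":-0.3},{"turn":[0,0,0],"offset":[-0.08,-1,0.64],"gripper":-0.3}]'; python3 -c "
from h import *
snap('scene','s17');snap('side','d17')
px=load('d17')[2];cv2.imwrite('pics/c17.png',cv2.resize(px[110:360,190:450],None,fx=2.4,fy=2.4,interpolation=cv2.INTER_CUBIC)[:,:,::-1])"
```

```text
time: 30.5
tcp_pos: [0.5995, -0.0015, 0.2631]
eef_rot: [0.705, -0.053, 0.705, 0.053]
ft_force: [0.2, -0.2, 0.4]
width: 0.0555
```

View pics/c17.png

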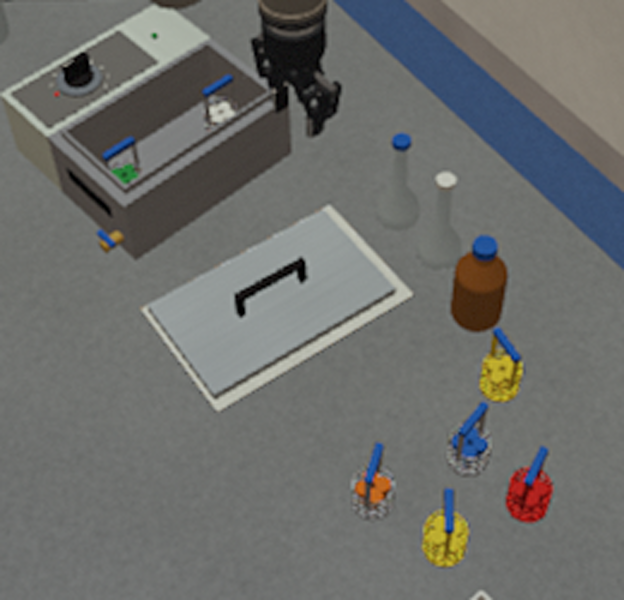

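View pics/s17.png

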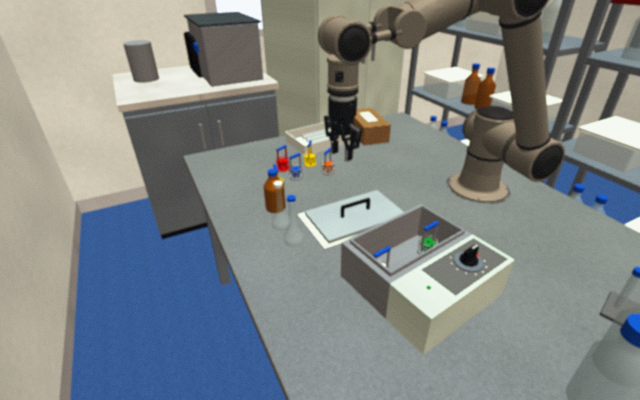

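```bash
python3 -m crank '[{"turn":[0,0,0],"offset":[-0.05,-0.2,0],"gripper":-0.5},{"turn":[0,0,0.01],"offset":[-0.072,-0.45,0],"gripper":-0.5},{"turn":[0,0,0.02],"offset":[-0.072,-0.7,0],"gripper":-0.5},{"turn":[0,0,0.02],"offset":[-0.072,-0.95,0],"gripper":-0.5},{"turn":[0,0,0.02],"offset":[-0.072,-1,0],"gripper":-0.5}]';python3 -m crank '[{"turn":[0,0,0],"offset":[0,-0.25,0],"gripper":-0.5},{"turn":[0,0,0],"offset":[0,-0.5,0],"gripper":-0.5},{"turn":[0,0,0],"offset":[0,-0.56,0],"gripper":-0.5},{"turn":[0,0,0],"offset":[0,-0.56,0],"gripper":-0.5},{"turn":[0,0,0],"offset":[0,-0.56,0],"gripper":-0.5}]'; python3 -c "
from h import *
snap('wrist','w18');snap('side','d18')"
```

```text
time: 31.22
tcp_pos: [0.5815, -0.2518, 0.2624]
eef_rot: [0.7, -0.097, 0.701, 0.097]
ft_force: [-0.2, 0.8, -0.6]
width: 0.0638
time: 31.85
tcp_pos: [0.5825, -0.387, 0.2634]
eef_rot: [0.7, -0.099, 0.7, 0.099]
ft_force: [0.9, 0.6, -0.4]
width: 0.0641
```

View pics/w18.png

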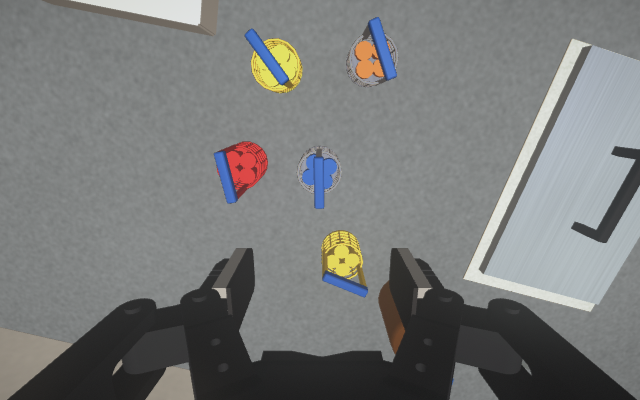

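```bash
python3 -c "
from h import *
for n,a,b in [('blue',(319,159),(319.5,206)),('orange',(376.5,21),(390,77))]:
    p=ray('w18',*a,.1);q=ray('w18',*b,.1);print(n,(p+q)/2,np.degrees(np.arctan2(*(q-p)[1::-1])),np.linalg.norm(p-q))
for a in [(345,240),(228,180)]: print(ray('w18',*a,.1))"
```

```text
blue [ 0.58212005 -0.38900418  0.1       ] 16.59155375151287 0.047210509128266874
orange [ 0.45146203 -0.36800182  0.1       ] 33.740327013381645 0.04707458058661531
[ 0.63278193 -0.34679373  0.1       ]
[ 0.60397703 -0.47556139  0.1       ]
```

```bash
python3 -m crank '[{"turn":[0,0,0],"offset":[0,-0.006,-0.2],"gripper":-0.5},{"turn":[0,0,0],"offset":[0,-0.006,-0.4],"gripper":-0.5},{"turn":[0,0,0],"offset":[0,-0.006,-0.6],"gripper":-0.5},{"turn":[0,0,0],"offset":[0,-0.006,-0.7],"gripper":-0.5},{"turn":[0,0,0],"offset":[0,-0.006,-0.74],"gripper":-0.5},{"turn":[0,0,0],"offset":[0,-0.006,-0.74],"gripper":-0.5},{"turn":[0,0,0],"offset":[0,-0.006,-0.74],"gripper":1},{"turn":[0,0,0],"offset":[0,-0.006,-0.74],"gripper":1},{"turn":[0,0,0],"offset":[0,-0.006,-0.74],"gripper":1},{"turn":[0,0,0],"offset":[0,-0.006,-0.74],"gripper":1},{"turn":[0,0,0],"offset":[0,-0.006,-0.74],"gripper":1},{"turn":[0,0,0],"offset":[0,-0.006,-0.74],"gripper":1}]' 40; python3 -m crank '[{"turn":[0,0,0],"offset":[0,0,0.1],"gripper":1},{"turn":[0,0,0],"offset":[0,0,0.25],"gripper":1},{"turn":[0,0,0],"offset":[0,0,0.45],"gripper":1},{"turn":[0,0,0],"offset":[0,0,0.65],"gripper":1},{"turn":[0,0,0],"offset":[0,0,0.7],"gripper":1},{"turn":[0,0,0],"offset":[0,0,0.7],"gripper":1}]';python3 -c "
from h import *
snap('wrist','w19');snap('side','d19')"
```

```text
time: 33.45
tcp_pos: [0.5818, -0.3911, 0.079]
eef_rot: [0.701, -0.098, 0.7, 0.098]
ft_force: [-1.8, 1.5, 4.9]
width: 0.0094
time: 34.2
tcp_pos: [0.5814, -0.391, 0.2526]
eef_rot: [0.7, -0.098, 0.7, 0.098]
ft_force: [-0.5, 0.1, -1.3]
width: 0.0093
```

View pics/w19.png

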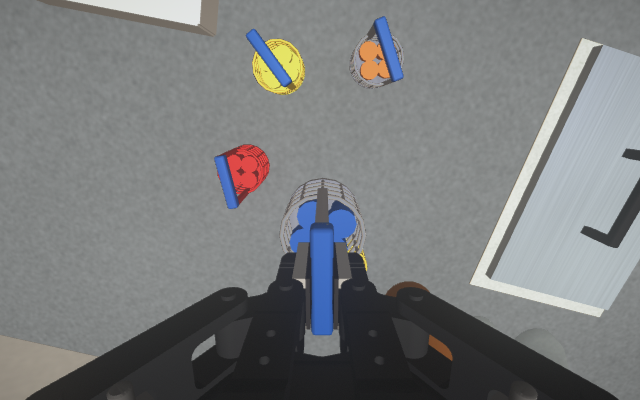

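```bash
python3 -m crank '[{"turn":[0,0,0],"offset":[0.0,0.06,0],"gripper":1},{"turn":[0,0,-0.01],"offset":[-0.01,0.2,0],"gripper":1},{"turn":[0,0,-0.0203],"offset":[-0.03,0.38,0],"gripper":1},{"turn":[0,0,-0.0203],"offset":[-0.05,0.56,0],"gripper":1},{"turn":[0,0,-0.0203],"offset":[-0.07,0.75,0],"gripper":1},{"turn":[0,0,-0.0203],"offset":[-0.087,0.95,0],"gripper":1},{"turn":[0,0,-0.0203],"offset":[-0.087,1,0],"gripper":1}]';python3 -m crank '[{"turn":[0,0,0],"offset":[0,0.2,0],"gripper":1},{"turn":[0,0,0],"offset":[0,0.4,0],"gripper":1},{"turn":[0,0,0],"offset":[0,0.6,0],"gripper":1},{"turn":[0,0,0],"offset":[0,0.8,0],"gripper":1},{"turn":[0,0,0],"offset":[0,1,0],"gripper":1}]';python3 -m crank '[{"turn":[0,0,0],"offset":[0,0.16,0],"gripper":1},{"turn":[0,0,0],"offset":[0,0.3,0],"gripper":1},{"turn":[0,0,0],"offset":[0,0.42,0],"gripper":1},{"turn":[0,0,0],"offset":[0,0.5,0],"gripper":1},{"turn":[0,0,0],"offset":[0,0.53,0],"gripper":1},{"turn":[0,0,0],"offset":[0,0.53,0],"gripper":1},{"turn":[0,0,0],"offset":[0,0.53,0],"gripper":1}]'; python3 -c "
from h import *
snap('wrist','w20')"
```

```text
time: 35.17
tcp_pos: [0.5588, -0.1371, 0.2525]
eef_rot: [0.705, -0.054, 0.706, 0.055]
ft_force: [0.3, -0.7, -1.7]
width: 0.009
time: 35.8
tcp_pos: [0.5593, 0.1104, 0.2523]
eef_rot: [0.705, -0.053, 0.705, 0.053]
ft_force: [-0.1, -0.4, -0.9]
width: 0.0091
time: 36.67
tcp_pos: [0.56, 0.2405, 0.2531]
eef_rot: [0.705, -0.053, 0.705, 0.053]
ft_force: [0.2, 0.0, -1.3]
width: 0.0089
```

View pics/w20.png

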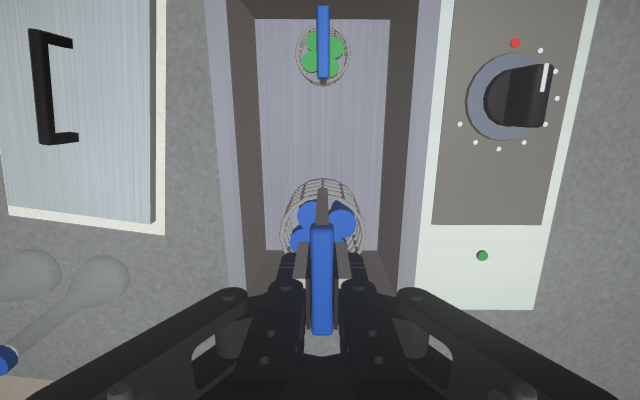

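```bash
python3 -m crank '[{"turn":[0,0,0],"offset":[0,0,-0.1],"gripper":1},{"turn":[0,0,0],"offset":[0,0,-0.22],"gripper":1},{"turn":[0,0,0],"offset":[0,0,-0.32],"gripper":1},{"turn":[0,0,0],"offset":[0,0,-0.42],"gripper":1},{"turn":[0,0,0],"offset":[0,0,-0.52],"gripper":1},{"turn":[0,0,0],"offset":[0,0,-0.57],"gripper":1},{"turn":[0,0,0],"offset":[0,0,-0.585],"gripper":1},{"turn":[0,0,0],"offset":[0,0,-0.592],"gripper":1},{"turn":[0,0,0],"offset":[0,0,-0.592],"gripper":1}]';python3 -m crank '[{"turn":[0,0,0],"offset":[0,0,-0.008],"gripper":1},{"turn":[0,0,0],"offset":[0,0,-0.008],"gripper":1},{"turn":[0,0,0],"offset":[0,0,-0.008],"gripper":1}]'
```

```text
time: 37.85
tcp_pos: [0.5602, 0.2416, 0.1059]
eef_rot: [0.706, -0.053, 0.705, 0.053]
ft_force: [-1.1, 0.5, -1.5]
width: 0.0086
time: 38.22
tcp_pos: [0.5602, 0.2418, 0.1039]
eef_rot: [0.706, -0.053, 0.705, 0.053]
ft_force: [-1.0, 0.6, 4.1]
width: 0.0087
```

```bash
python3 -m crank '[{"turn":[0,0,0],"offset":[0,0,0],"gripper":-0.3},{"turn":[0,0,0],"offset":[0,0,0],"gripper":-0.3},{"turn":[0,0,0],"offset":[0,0,0],"gripper":-0.3},{"turn":[0,0,0],"offset":[0,0,0],"gripper":-0.3},{"turn":[0,0,0],"offset":[0,0,0.15],"gripper":-0.3},{"turn":[0,0,0],"offset":[0,0,0.35],"gripper":-0.3},{"turn":[0,0,0],"offset":[0,0,0.6],"gripper":-0.3},{"turn":[0,0,0],"offset":[-0.05,-0.2,0.64],"gripper":-0.3},{"turn":[0,0,0],"offset":[-0.08,-0.4,0.64],"gripper":-0.3},{"turn":[0,0,0],"offset":[-0.12,-0.65,0.64],"gripper":-0.3},{"turn":[0,0,0],"offset":[-0.16,-0.9,0.64],"gripper":-0.5},{"turn":[0,0,0],"offset":[-0.2,-1,0.64],"gripper":-0.5}]'; python3 -m crank '[{"turn":[0,0,0],"offset":[-0.05,-0.2,0],"gripper":-0.5},{"turn":[0,0,0.02],"offset":[-0.1,-0.45,0],"gripper":-0.5},{"turn":[0,0,0.04],"offset":[-0.15,-0.7,0],"gripper":-0.5},{"turn":[0,0,0.06],"offset":[-0.2,-0.95,0],"gripper":-0.5},{"turn":[0,0,0.0733],"offset":[-0.236,-1,0],"gripper":-0.5}]';python3 -m crank '[{"turn":[0,0,0],"offset":[0,-0.2,0],"gripper":-0.5},{"turn":[0,0,0],"offset":[0,-0.4,0],"gripper":-0.5},{"turn":[0,0,0],"offset":[0,-0.44,0],"gripper":-0.5},{"turn":[0,0,0],"offset":[0,-0.44,0],"gripper":-0.5},{"turn":[0,0,0],"offset":[0,-0.44,0],"gripper":-0.5}]';  python3 -c "
from h import *
snap('wrist','w21');snap('side','d21');print(get_obs()['qpos'].round(2))
px=load('d21')[2];cv2.imwrite('pics/c21.png',cv2.resize(px[110:360,190:450],None,fx=2.4,fy=2.4,interpolation=cv2.INTER_CUBIC)[:,:,::-1])"
```

```text
time: 39.72
tcp_pos: [0.5091, -0.0114, 0.2631]
eef_rot: [0.705, -0.052, 0.705, 0.052]
ft_force: [1.0, 0.5, -0.8]
width: 0.0637
time: 40.35
tcp_pos: [0.4497, -0.2619, 0.2627]
eef_rot: [0.674, -0.212, 0.675, 0.212]
ft_force: [0.4, 1.0, -1.2]
width: 0.064
time: 40.98
tcp_pos: [0.451, -0.3672, 0.2632]
eef_rot: [0.674, -0.213, 0.674, 0.213]
ft_force: [0.1, 0.3, -0.2]
width: 0.064
[-0.82  0.43  1.31  0.    1.41 -3.  ]
```

View pics/w21.png

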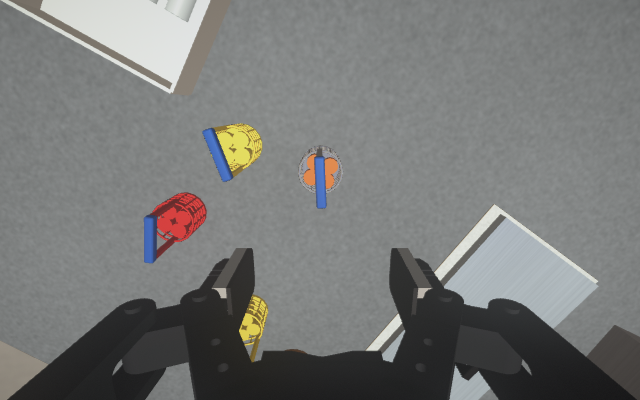

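View pics/c21.png

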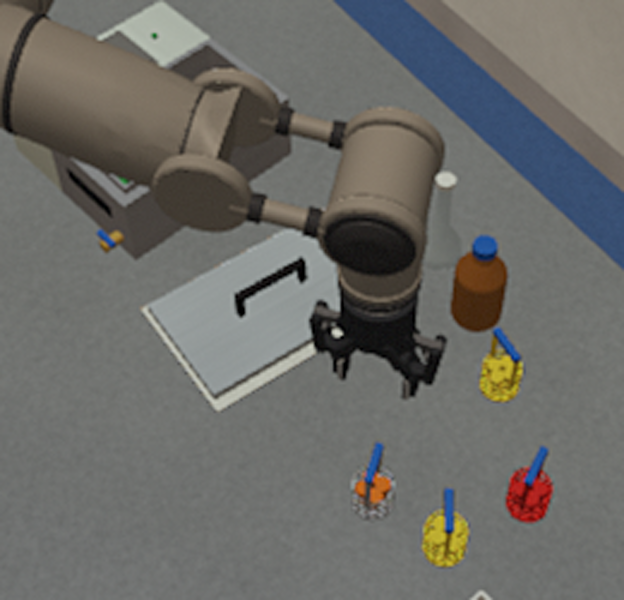

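Orange is centred and aligned under the gripper. Next I descend and grip.

```bash
python3 -m crank '[{"turn":[0,0,0],"offset":[0,0,-0.2],"gripper":-0.5},{"turn":[0,0,0],"offset":[0,0,-0.4],"gripper":-0.5},{"turn":[0,0,0],"offset":[0,0,-0.6],"gripper":-0.5},{"turn":[0,0,0],"offset":[0,0,-0.7],"gripper":-0.5},{"turn":[0,0,0],"offset":[0,0,-0.74],"gripper":-0.5},{"turn":[0,0,0],"offset":[0,0,-0.74],"gripper":-0.5},{"turn":[0,0,0],"offset":[0,0,-0.74],"gripper":1},{"turn":[0,0,0],"offset":[0,0,-0.74],"gripper":1},{"turn":[0,0,0],"offset":[0,0,-0.74],"gripper":1},{"turn":[0,0,0],"offset":[0,0,-0.74],"gripper":1},{"turn":[0,0,0],"offset":[0,0,-0.74],"gripper":1},{"turn":[0,0,0],"offset":[0,0,-0.74],"gripper":1}]' 40; python3 -m crank '[{"turn":[0,0,0],"offset":[0,0,0.1],"gripper":1},{"turn":[0,0,0],"offset":[0,0,0.25],"gripper":1},{"turn":[0,0,0],"offset":[0,0,0.45],"gripper":1},{"turn":[0,0,0],"offset":[0,0,0.65],"gripper":1},{"turn":[0,0,0],"offset":[0,0,0.7],"gripper":1},{"turn":[0,0,0],"offset":[0,0,0.7],"gripper":1}]';python3 -c "
from h import *
snap('wrist','w22');print(get_obs()['qpos'].round(2))"
```

```text
time: 42.58
tcp_pos: [0.451, -0.3688, 0.0789]
eef_rot: [0.675, -0.213, 0.674, 0.212]
ft_force: [-0.4, 0.6, 6.0]
width: 0.0096
time: 43.32
tcp_pos: [0.4507, -0.3684, 0.2529]
eef_rot: [0.674, -0.213, 0.674, 0.213]
ft_force: [0.5, 0.5, -1.8]
width: 0.0091
[-0.82  0.43  1.33  0.    1.38 -3.  ]
```

View pics/w22.png

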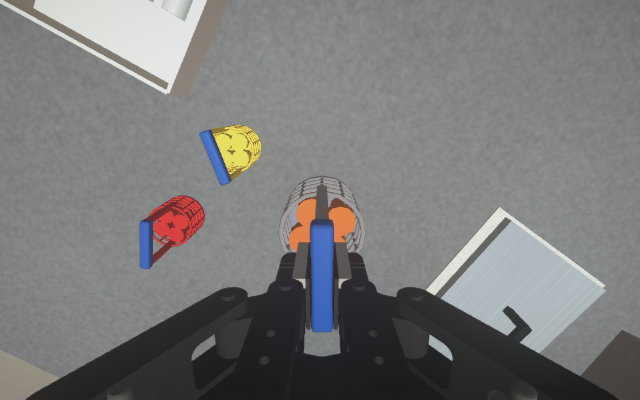

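```bash
python3 -m crank '[{"turn":[0,0,0],"offset":[0.0,0.06,0],"gripper":1},{"turn":[0,0,-0.02],"offset":[0.03,0.2,0],"gripper":1},{"turn":[0,0,-0.04],"offset":[0.06,0.38,0],"gripper":1},{"turn":[0,0,-0.06],"offset":[0.1,0.56,0],"gripper":1},{"turn":[0,0,-0.0736],"offset":[0.15,0.75,0],"gripper":1},{"turn":[0,0,-0.0736],"offset":[0.198,0.95,0],"gripper":1},{"turn":[0,0,-0.0736],"offset":[0.198,1,0],"gripper":1}]';python3 -m crank '[{"turn":[0,0,0],"offset":[0,0.2,0],"gripper":1},{"turn":[0,0,0],"offset":[0,0.4,0],"gripper":1},{"turn":[0,0,0],"offset":[0,0.6,0],"gripper":1},{"turn":[0,0,0],"offset":[0,0.8,0],"gripper":1},{"turn":[0,0,0],"offset":[0,1,0],"gripper":1}]';python3 -m crank '[{"turn":[0,0,0],"offset":[0,0.15,0],"gripper":1},{"turn":[0,0,0],"offset":[0,0.28,0],"gripper":1},{"turn":[0,0,0],"offset":[0,0.36,0],"gripper":1},{"turn":[0,0,0],"offset":[0,0.4,0],"gripper":1},{"turn":[0,0,0],"offset":[0,0.405,0],"gripper":1},{"turn":[0,0,0],"offset":[0,0.405,0],"gripper":1}]'; python3 -c "
from h import *
snap('wrist','w23');snap('scene','s23');snap('side','d23')
px=load('d23')[2];a=cv2.resize(px[110:230,180:330],None,fx=2.6,fy=2.6,interpolation=cv2.INTER_CUBIC)
px=load('s23')[2];b=cv2.resize(px[190:310,330:480],None,fx=2.6,fy=2.6,interpolation=cv2.INTER_CUBIC)
cv2.imwrite('pics/c23.png',np.hstack([a,b])[:,:,::-1])"
```

```text
time: 44.25
tcp_pos: [0.4997, -0.1148, 0.2517]
eef_rot: [0.704, -0.053, 0.706, 0.054]
ft_force: [-0.1, 0.2, -1.6]
width: 0.0091
time: 44.88
tcp_pos: [0.4994, 0.1327, 0.2521]
eef_rot: [0.705, -0.052, 0.706, 0.052]
ft_force: [1.2, -1.0, -1.6]
width: 0.0094
time: 45.62
tcp_pos: [0.5004, 0.2319, 0.253]
eef_rot: [0.705, -0.052, 0.705, 0.052]
ft_force: [0.3, -0.5, -1.7]
width: 0.0095
```

View pics/w23.png

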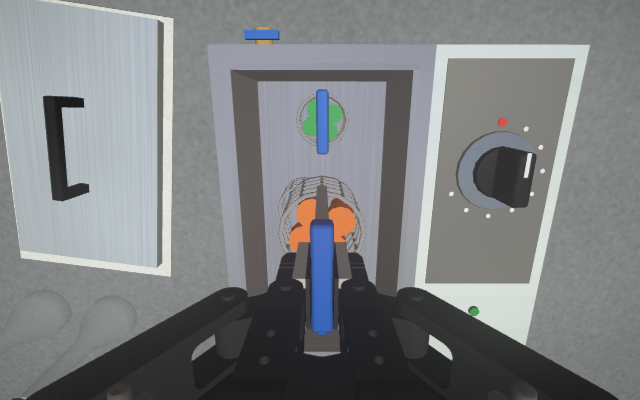

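View pics/c23.png

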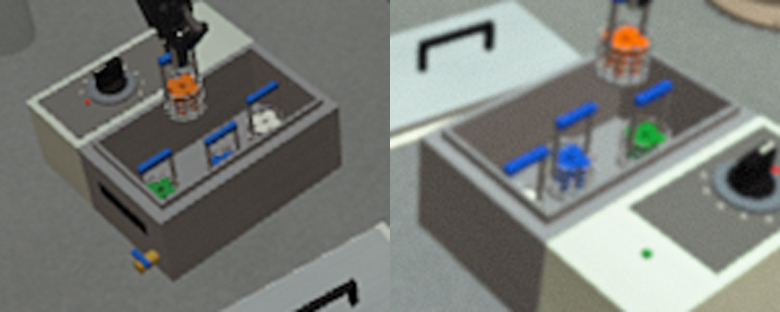

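```bash
python3 - <<'E'
from h import *
t=np.radians(8.6);ex=np.array([np.cos(t),np.sin(t)]);ey=np.array([-ex[1],ex[0]]);C=np.array([.53,.2372])
for q in [(155,161),(222,131),(263,93)]:
    d=ray('d23',180+q[0]/2.6,110+q[1]/2.6,.1225)[:2]-C; print('side',d@ex,d@ey)
for q in [(655,92),(576,115),(526,160)]:
    d=ray('s23',330+(q[0]-390)/2.6,190+q[1]/2.6,.1225)[:2]-C; print('scene',d@ex,d@ey)
E
```

```text
side -0.08934459388235079 -0.003514626373140093
side 0.00710431006905958 -0.022136426822589265
side 0.09220259971260145 -0.005262890577910051
scene -0.09340100557457241 0.0023436455299154987
scene 0.001542099735912023 -0.019404134759250083
scene 0.09011438529474389 0.0010584434610230334
```

```bash
python3 -m crank '[{"turn":[0,0,0],"offset":[-0.037,0.111,0],"gripper":1},{"turn":[0,0,0],"offset":[-0.037,0.111,-0.05],"gripper":1},{"turn":[0,0,0],"offset":[-0.037,0.111,-0.15],"gripper":1},{"turn":[0,0,0],"offset":[-0.037,0.111,-0.25],"gripper":1},{"turn":[0,0,0],"offset":[-0.037,0.111,-0.25],"gripper":1}]';  python3 -c "
from h import *
snap('scene','s24');snap('side','d24');snap('wrist','w24')
px=load('d24')[2];a=cv2.resize(px[110:230,180:330],None,fx=2.6,fy=2.6,interpolation=cv2.INTER_CUBIC)
px=load('s24')[2];b=cv2.resize(px[190:310,330:480],None,fx=2.6,fy=2.6,interpolation=cv2.INTER_CUBIC)
cv2.imwrite('pics/c24.png',np.hstack([a,b])[:,:,::-1])"
```

```text
time: 46.4
tcp_pos: [0.4899, 0.2593, 0.1884]
eef_rot: [0.703, -0.053, 0.707, 0.052]
ft_force: [-0.6, 0.3, -0.4]
width: 0.0093
```

View pics/c24.png

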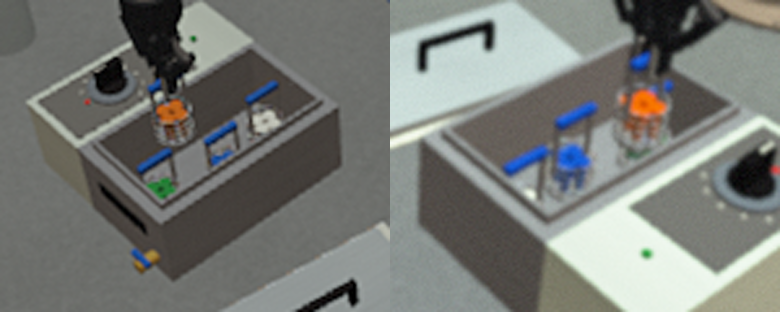

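View pics/w24.png

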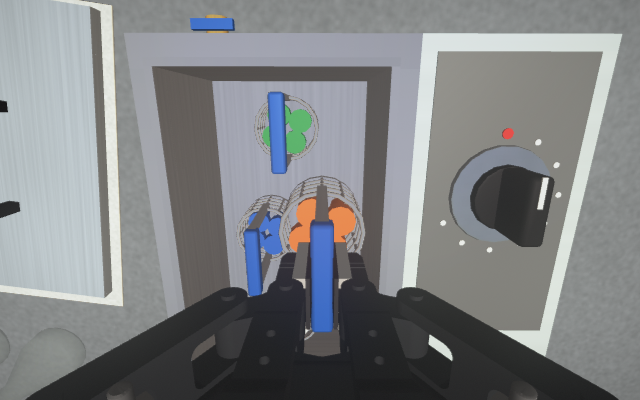

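```bash
python3 - <<'E'
from h import *
t=np.radians(8.6);ex=np.array([np.cos(t),np.sin(t)]);ey=np.array([-ex[1],ex[0]]);C=np.array([.53,.2372])
for n,q,z in [('blue rim',(263,233),.07),('blue bar start',(252,231),.125),('green a',(275,95),.125),('green b',(279,172),.125)]:
    d=ray('w24',*q,z)[:2]-C; print(n,d@ex,d@ey)
d=get_obs()['tcp_pos'][:2]-C;print(d@ex,d@ey)
E
```

```text
blue rim -0.0001719682720863512 -0.02329064749071743
blue bar start -0.02378695402317994 -0.020115829424659965
green a -0.11409279527368253 -0.00021826066251827195
green b -0.06562738828135765 0.00038872571806873205
-0.03438921235421918 0.02855755401263228
```

```bash
python3 -m crank '[{"turn":[0,0,0],"offset":[0,0,-0.08],"gripper":1},{"turn":[0,0,0],"offset":[0,0,-0.18],"gripper":1},{"turn":[0,0,0],"offset":[0,0,-0.26],"gripper":1},{"turn":[0,0,0],"offset":[0,0,-0.31],"gripper":1},{"turn":[0,0,0],"offset":[0,0,-0.325],"gripper":1},{"turn":[0,0,0],"offset":[0,0,-0.33],"gripper":1},{"turn":[0,0,0],"offset":[0,0,-0.33],"gripper":1}]';python3 -m crank '[{"turn":[0,0,0],"offset":[0,0,-0.008],"gripper":1},{"turn":[0,0,0],"offset":[0,0,-0.008],"gripper":1},{"turn":[0,0,0],"offset":[0,0,-0.008],"gripper":1}]'
```

```text
time: 47.42
tcp_pos: [0.4914, 0.2607, 0.1087]
eef_rot: [0.706, -0.052, 0.705, 0.053]
ft_force: [-1.0, -0.6, -1.1]
width: 0.0089
time: 47.8
tcp_pos: [0.491, 0.2606, 0.1061]
eef_rot: [0.705, -0.052, 0.705, 0.052]
ft_force: [-1.2, -0.7, -2.0]
width: 0.0093
```

```bash
python3 -m crank '[{"turn":[0,0,0],"offset":[0,0,-0.008],"gripper":1},{"turn":[0,0,0],"offset":[0,0,-0.012],"gripper":1},{"turn":[0,0,0],"offset":[0,0,-0.012],"gripper":1}]'
```

```text
time: 48.18
tcp_pos: [0.4913, 0.2606, 0.1039]
eef_rot: [0.706, -0.052, 0.705, 0.053]
ft_force: [-1.7, -0.4, 4.4]
width: 0.0089
```

```bash
python3 -m crank '[{"turn":[0,0,0],"offset":[0,0,0],"gripper":0.35},{"turn":[0,0,0],"offset":[0,0,0],"gripper":0.35},{"turn":[0,0,0],"offset":[0,0,0],"gripper":0.35},{"turn":[0,0,0],"offset":[0,0,0.1],"gripper":0.35},{"turn":[0,0,0],"offset":[0,0,0.25],"gripper":0.35},{"turn":[0,0,0],"offset":[0,0,0.45],"gripper":0.35},{"turn":[0,0,0],"offset":[0,-0.1,0.64],"gripper":-0.4},{"turn":[0,0,0],"offset":[-0.1,-0.3,0.8],"gripper":-0.4},{"turn":[0,0,0],"offset":[-0.2,-0.5,0.8],"gripper":-0.4},{"turn":[0,0,0],"offset":[-0.2,-0.5,0.8],"gripper":-0.4}]'; python3 -c "
from h import *
snap('scene','s25');snap('side','d25');snap('wrist','w25')
px=load('d25')[2];a=cv2.resize(px[110:230,180:330],None,fx=2.6,fy=2.6,interpolation=cv2.INTER_CUBIC)
px=load('s25')[2];b=cv2.resize(px[190:310,330:480],None,fx=2.6,fy=2.6,interpolation=cv2.INTER_CUBIC)
cv2.imwrite('pics/c25.png',np.hstack([a,b])[:,:,::-1])"
```

```text
time: 49.42
tcp_pos: [0.4398, 0.1331, 0.3041]
eef_rot: [0.706, -0.051, 0.705, 0.051]
ft_force: [0.3, -0.3, 0.2]
width: 0.0602
```

View pics/c25.png

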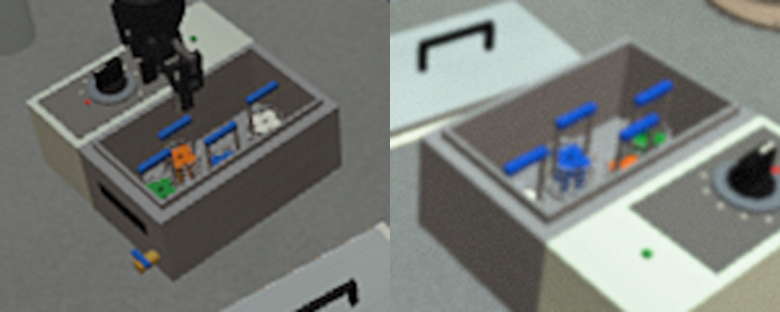

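View pics/w25.png

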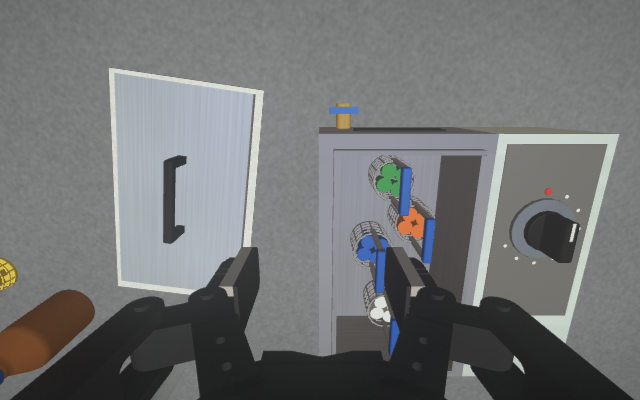

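```bash
python3 -m crank '[{"turn":[0,0,-0.01],"offset":[0.1,-0.2,0],"gripper":-1},{"turn":[0,0,-0.0222],"offset":[0.2,-0.4,-0.1],"gripper":-1},{"turn":[0,0,-0.0222],"offset":[0.297,-0.6,-0.2],"gripper":-1},{"turn":[0,0,-0.0222],"offset":[0.297,-0.733,-0.35],"gripper":-1},{"turn":[0,0,-0.0222],"offset":[0.297,-0.733,-0.4],"gripper":-1},{"turn":[0,0,-0.0222],"offset":[0.297,-0.733,-0.4],"gripper":-1}]'; python3 -c "
from h import *
snap('wrist','w26')"
```

```text
time: 50.32
tcp_pos: [0.5153, -0.0465, 0.2021]
eef_rot: [0.706, -0.003, 0.708, 0.004]
ft_force: [0.6, 0.0, 0.8]
width: 0.0855
```

View pics/w26.png

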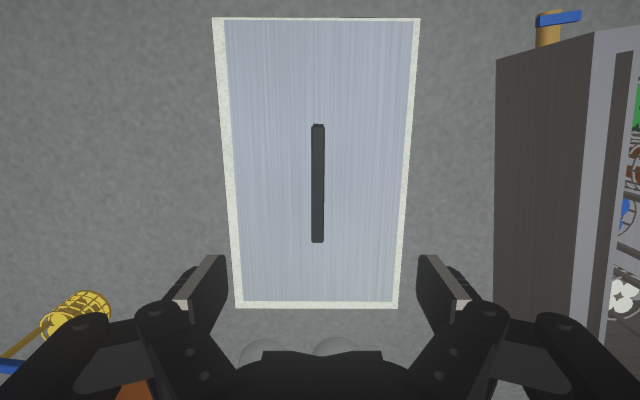

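```bash
python3 - <<'E'
from h import *
a=ray('w26',317.5,127,.06);b=ray('w26',318,242,.06);print((a+b)/2,np.linalg.norm(a-b),np.degrees(np.arctan2(*(b-a)[1::-1])))
L=[ray('w26',*q,.022)[:2] for q in [(225,21),(413,21),(393,302),(240,301)]];print(np.mean(L,0),np.round(L,4).tolist())
w,x,y,z=get_obs()['eef_rot'];print(np.degrees(np.arctan2(1-2*(x*x+z*z),2*(x*y-w*z))),get_obs()['tcp_pos'])
E
```

```text
[ 0.51327954 -0.04963252  0.06      ] 0.10805329140264167 0.6626685991255383
[ 0.51293075 -0.0501158 ] [[0.3688, -0.1349], [0.3669, 0.0351], [0.6579, 0.0381], [0.6582, -0.1387]]
90.60090446023607 [ 0.51581685 -0.04634914  0.20331992]
```

```bash
python3 -m crank '[{"turn":[0,0,0],"offset":[-0.008,-0.014,-0.15],"gripper":-1},{"turn":[0,0,0],"offset":[-0.008,-0.014,-0.35],"gripper":-1},{"turn":[0,0,0],"offset":[-0.008,-0.014,-0.55],"gripper":-1},{"turn":[0,0,0],"offset":[-0.008,-0.014,-0.65],"gripper":-1},{"turn":[0,0,0],"offset":[-0.008,-0.014,-0.676],"gripper":-1},{"turn":[0,0,0],"offset":[-0.008,-0.014,-0.676],"gripper":-1},{"turn":[0,0,0],"offset":[-0.008,-0.014,-0.676],"gripper":1},{"turn":[0,0,0],"offset":[-0.008,-0.014,-0.676],"gripper":1},{"turn":[0,0,0],"offset":[-0.008,-0.014,-0.676],"gripper":1},{"turn":[0,0,0],"offset":[-0.008,-0.014,-0.676],"gripper":1},{"turn":[0,0,0],"offset":[-0.008,-0.014,-0.676],"gripper":1},{"turn":[0,0,0],"offset":[-0.008,-0.014,-0.676],"gripper":1}]' 60; python3 -m crank '[{"turn":[0,0,0],"offset":[0,0,0.05],"gripper":1},{"turn":[0,0,0],"offset":[0,0,0.15],"gripper":1},{"turn":[0,0,0],"offset":[0,0,0.3],"gripper":1},{"turn":[0,0,0],"offset":[0,0,0.45],"gripper":1},{"turn":[0,0,0],"offset":[0,0,0.6],"gripper":1},{"turn":[0,0,0],"offset":[0,0,0.75],"gripper":1},{"turn":[0,0,0],"offset":[0,0,0.84],"gripper":1},{"turn":[0,0,0],"offset":[0,0,0.84],"gripper":1}]';python3 -c "
from h import *
snap('wrist','w27');snap('side','d27')"
```

```text
time: 51.88
tcp_pos: [0.5134, -0.0513, 0.0345]
eef_rot: [0.707, -0.003, 0.707, 0.003]
ft_force: [-1.3, -0.1, 5.7]
width: 0.011
time: 52.88
tcp_pos: [0.5137, -0.0513, 0.2454]
eef_rot: [0.708, -0.003, 0.706, 0.003]
ft_force: [-0.2, -0.7, -5.8]
width: 0.0109
```

View pics/w27.png

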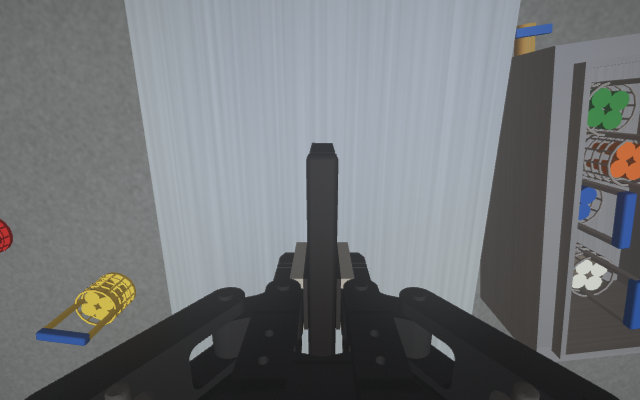

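View pics/d27.png

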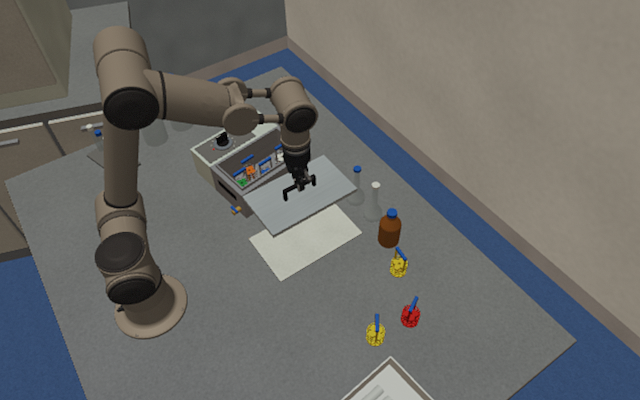

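```bash
python3 -m crank '[{"turn":[0,0,0],"offset":[0,0.06,0],"gripper":1},{"turn":[0,0,0.01],"offset":[0.02,0.18,0],"gripper":1},{"turn":[0,0,0.0225],"offset":[0.04,0.33,0],"gripper":1},{"turn":[0,0,0.0225],"offset":[0.066,0.5,0],"gripper":1},{"turn":[0,0,0.0225],"offset":[0.066,0.65,0],"gripper":1},{"turn":[0,0,0.0225],"offset":[0.066,0.8,0],"gripper":1},{"turn":[0,0,0.0225],"offset":[0.066,0.92,0],"gripper":1},{"turn":[0,0,0.0225],"offset":[0.066,1,0],"gripper":1}]';python3 -m crank '[{"turn":[0,0,0],"offset":[0,0.05,0],"gripper":1},{"turn":[0,0,0],"offset":[0,0.1,0],"gripper":1},{"turn":[0,0,0],"offset":[0,0.14,0],"gripper":1},{"turn":[0,0,0],"offset":[0,0.154,0],"gripper":1},{"turn":[0,0,0],"offset":[0,0.154,0],"gripper":1},{"turn":[0,0,0],"offset":[0,0.154,0],"gripper":1},{"turn":[0,0,0],"offset":[0,0.154,0],"gripper":1}]';python3 -c "
from h import *
snap('wrist','w28');snap('side','d28')
w,x,y,z=get_obs()['eef_rot'];print(np.degrees(np.arctan2(1-2*(x*x+z*z),2*(x*y-w*z))),get_obs()['tcp_pos'])"
```

```text
time: 53.98
tcp_pos: [0.5288, 0.2009, 0.2429]
eef_rot: [0.704, -0.054, 0.706, 0.054]
ft_force: [-0.3, 0.1, -4.2]
width: 0.011
time: 54.85
tcp_pos: [0.5298, 0.2369, 0.2441]
eef_rot: [0.705, -0.053, 0.705, 0.053]
ft_force: [-0.8, -0.4, -5.4]
width: 0.0107
98.58373424677247 [0.52982319 0.23702353 0.24412452]
```

View pics/w28.png

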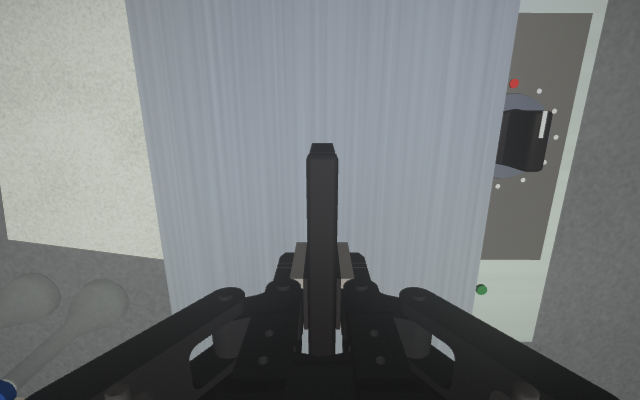

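```bash
python3 -m crank '[{"turn":[0,0,0],"offset":[0,0,-0.08],"gripper":1},{"turn":[0,0,0],"offset":[0,0,-0.18],"gripper":1},{"turn":[0,0,0],"offset":[0,0,-0.26],"gripper":1},{"turn":[0,0,0],"offset":[0,0,-0.3],"gripper":1},{"turn":[0,0,0],"offset":[0,0,-0.3],"gripper":1}]';python3 -m crank '[{"turn":[0,0,0],"offset":[0,0,-0.015],"gripper":1},{"turn":[0,0,0],"offset":[0,0,-0.03],"gripper":1},{"turn":[0,0,0],"offset":[0,0,-0.045],"gripper":1},{"turn":[0,0,0],"offset":[0,0,-0.045],"gripper":1}]'
```

```text
time: 55.58
tcp_pos: [0.5296, 0.2372, 0.1687]
eef_rot: [0.705, -0.053, 0.705, 0.053]
ft_force: [-0.2, -0.8, -4.2]
width: 0.0106
time: 56.08
tcp_pos: [0.5296, 0.2372, 0.1575]
eef_rot: [0.705, -0.053, 0.705, 0.053]
ft_force: [-0.4, -0.1, -4.8]
width: 0.0109
```

```bash
python3 -m crank '[{"turn":[0,0,0],"offset":[0,0,-0.01],"gripper":1},{"turn":[0,0,0],"offset":[0,0,-0.014],"gripper":1},{"turn":[0,0,0],"offset":[0,0,-0.014],"gripper":1}]';python3 -m crank '[{"turn":[0,0,0],"offset":[0,0,-0.008],"gripper":1},{"turn":[0,0,0],"offset":[0,0,-0.008],"gripper":1}]'
```

```text
time: 56.45
tcp_pos: [0.5297, 0.2373, 0.1542]
eef_rot: [0.705, -0.053, 0.705, 0.053]
ft_force: [-0.0, -0.3, -5.0]
width: 0.0113
time: 56.7
tcp_pos: [0.53, 0.2374, 0.1535]
eef_rot: [0.706, -0.053, 0.705, 0.053]
ft_force: [-2.8, -1.2, 2.7]
width: 0.0106
```

```bash
python3 -m crank '[{"turn":[0,0,0],"offset":[0,0,0],"gripper":-0.5},{"turn":[0,0,0],"offset":[0,0,0],"gripper":-0.5},{"turn":[0,0,0],"offset":[0,0,0],"gripper":-0.5},{"turn":[0,0,0],"offset":[0,0,0],"gripper":-0.5},{"turn":[0,0,0],"offset":[0,0,0.15],"gripper":-0.5},{"turn":[0,0,0],"offset":[0,0,0.35],"gripper":-0.5},{"turn":[0,0,0],"offset":[0,0,0.55],"gripper":-0.5},{"turn":[0,0,0],"offset":[0,0,0.65],"gripper":-1},{"turn":[0,0,0],"offset":[0,0,0.65],"gripper":-1}]';python3 -c "
from h import *
snap('wrist','w29');snap('side','d29');snap('scene','s29')
px=load('d29')[2];a=cv2.resize(px[110:230,180:330],None,fx=2.6,fy=2.6,interpolation=cv2.INTER_CUBIC)
px=load('s29')[2];b=cv2.resize(px[190:310,330:480],None,fx=2.6,fy=2.6,interpolation=cv2.INTER_CUBIC)
cv2.imwrite('pics/c29.png',np.hstack([a,b])[:,:,::-1])"
```

```text
time: 57.82
tcp_pos: [0.5305, 0.2375, 0.3168]
eef_rot: [0.707, -0.053, 0.704, 0.053]
ft_force: [1.1, -0.1, 0.1]
width: 0.0852
```

View pics/c29.png

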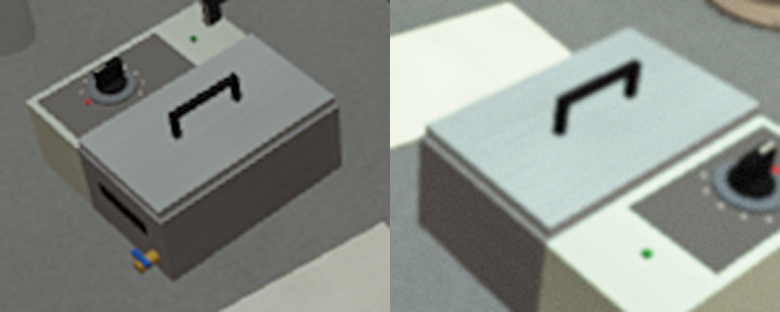

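View pics/w29.png

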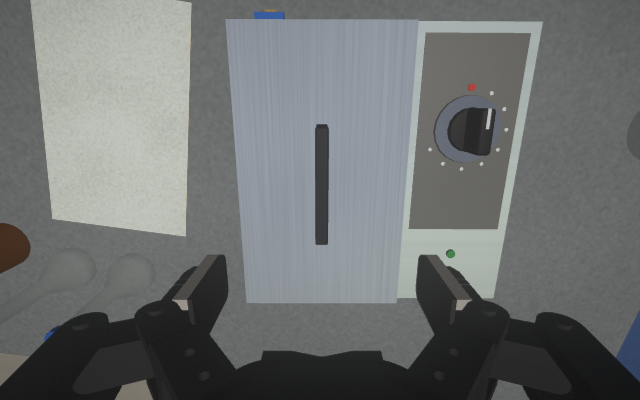

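```bash
python3 -m crank '[{"turn":[0,0,0],"offset":[-0.1,0.2,0],"gripper":-0.3},{"turn":[0,0,0],"offset":[-0.2,0.4,0],"gripper":-0.3},{"turn":[0,0,0],"offset":[-0.281,0.556,0],"gripper":-0.3},{"turn":[0,0,0],"offset":[-0.281,0.556,-0.1],"gripper":-0.3},{"turn":[0,0,0],"offset":[-0.281,0.556,-0.3],"gripper":-0.3},{"turn":[0,0,0],"offset":[-0.281,0.556,-0.5],"gripper":-0.3},{"turn":[0,0,0],"offset":[-0.281,0.556,-0.65],"gripper":-0.3},{"turn":[0,0,0],"offset":[-0.281,0.556,-0.73],"gripper":-0.3},{"turn":[0,0,0],"offset":[-0.281,0.556,-0.73],"gripper":-0.3},{"turn":[0,0,0],"offset":[-0.281,0.556,-0.73],"gripper":-0.3}]' 30;python3 -c "
from h import *
snap('wrist','w30')"
```

```text
time: 59.22
tcp_pos: [0.4597, 0.3764, 0.1326]
eef_rot: [0.705, -0.053, 0.705, 0.053]
ft_force: [0.1, 0.4, 0.7]
width: 0.0555
```

View pics/w30.png

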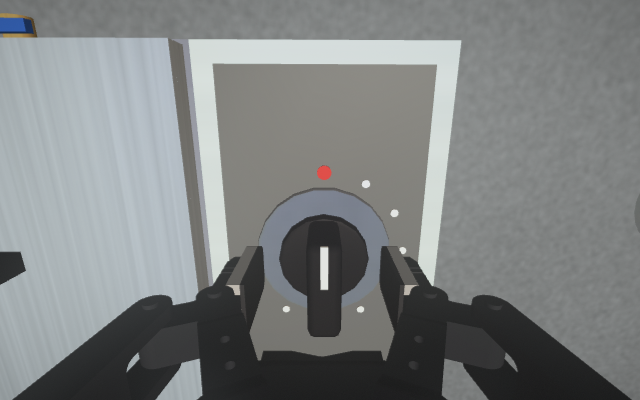

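Aligned on the bar. I'll grip, then turn −150° (clockwise) in two calls.

```bash
python3 -m crank '[{"turn":[0,0,0],"offset":[0,0,0],"gripper":1},{"turn":[0,0,0],"offset":[0,0,0],"gripper":1},{"turn":[0,0,0],"offset":[0,0,0],"gripper":1},{"turn":[0,0,0],"offset":[0,0,0],"gripper":1},{"turn":[0,0,0],"offset":[0,0,0],"gripper":1},{"turn":[0,0,-0.028],"offset":[0,0,0],"gripper":1},{"turn":[0,0,-0.056],"offset":[0,0,0],"gripper":1},{"turn":[0,0,-0.084],"offset":[0,0,0],"gripper":1},{"turn":[0,0,-0.112],"offset":[0,0,0],"gripper":1},{"turn":[0,0,-0.14],"offset":[0,0,0],"gripper":1},{"turn":[0,0,-0.168],"offset":[0,0,0],"gripper":1},{"turn":[0,0,-0.196],"offset":[0,0,0],"gripper":1},{"turn":[0,0,-0.208],"offset":[0,0,0],"gripper":1},{"turn":[0,0,-0.208],"offset":[0,0,0],"gripper":1}]' 30; python3 -m crank '[{"turn":[0,0,-0.028],"offset":[0,0,0],"gripper":1},{"turn":[0,0,-0.056],"offset":[0,0,0],"gripper":1},{"turn":[0,0,-0.084],"offset":[0,0,0],"gripper":1},{"turn":[0,0,-0.112],"offset":[0,0,0],"gripper":1},{"turn":[0,0,-0.14],"offset":[0,0,0],"gripper":1},{"turn":[0,0,-0.168],"offset":[0,0,0],"gripper":1},{"turn":[0,0,-0.196],"offset":[0,0,0],"gripper":1},{"turn":[0,0,-0.209],"offset":[0,0,0],"gripper":1},{"turn":[0,0,-0.209],"offset":[0,0,0],"gripper":1},{"turn":[0,0,-0.209],"offset":[0,0,0],"gripper":1}]';python3 -c "
from h import *
snap('wrist','w31');print(get_obs()['ft_torque'])
w,x,y,z=get_obs()['eef_rot'];print(np.degrees(np.arctan2(1-2*(x*x+z*z),2*(x*y-w*z))))"
```

```text
time: 61.02
tcp_pos: [0.4598, 0.3762, 0.1344]
eef_rot: [0.592, 0.387, 0.592, -0.386]
ft_force: [-3.1, -2.7, 9.0]
width: 0.0137
time: 62.28
tcp_pos: [0.4586, 0.3766, 0.1344]
eef_rot: [-0.233, -0.668, -0.233, 0.668]
ft_force: [-7.1, -0.4, 11.2]
width: 0.0136
[-0.2492223   1.30012517 -0.01010549]
-51.50492108311746
```

View pics/w31.png

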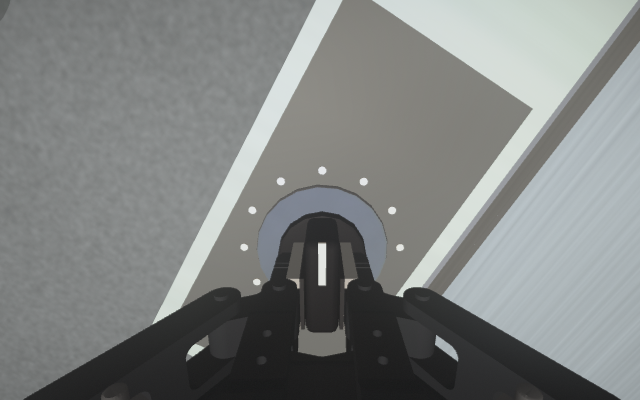

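```bash
python3 -m crank '[{"turn":[0,0,0],"offset":[0,0,0],"gripper":-0.4},{"turn":[0,0,0],"offset":[0,0,0],"gripper":-0.4},{"turn":[0,0,0],"offset":[0,0,0],"gripper":-0.4},{"turn":[0,0,0],"offset":[0,0,0],"gripper":-0.4},{"turn":[0,0,0],"offset":[0,0,0.1],"gripper":-0.4},{"turn":[0,0,0],"offset":[0,0,0.3],"gripper":-0.4},{"turn":[0,0,0],"offset":[0,0,0.5],"gripper":-0.4},{"turn":[0,0,0],"offset":[0,0,0.68],"gripper":-0.4},{"turn":[0,0,0],"offset":[0,0,0.68],"gripper":-0.4}]';python3 -c "
from h import *
snap('wrist','w32');snap('side','d32');snap('scene','s32')"
```

```text
time: 63.45
tcp_pos: [0.4608, 0.377, 0.3065]
eef_rot: [0.232, 0.67, 0.234, -0.665]
ft_force: [0.3, 0.8, 0.1]
width: 0.06
```

View pics/w32.png

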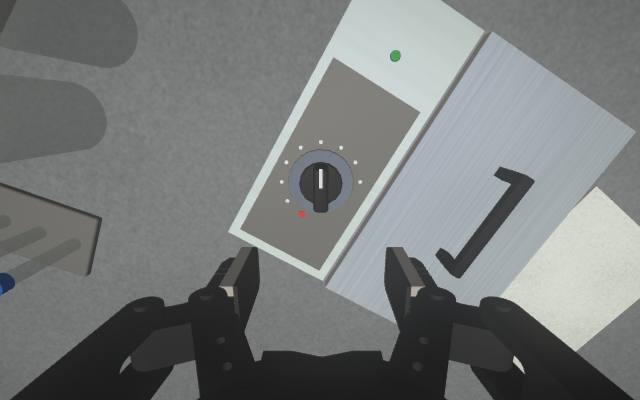

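View pics/s32.png

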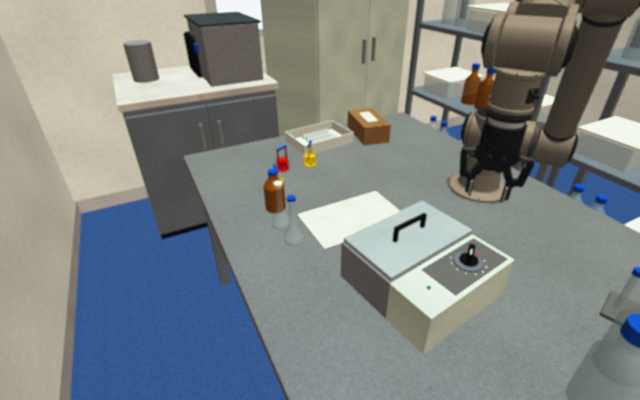

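View pics/d32.png

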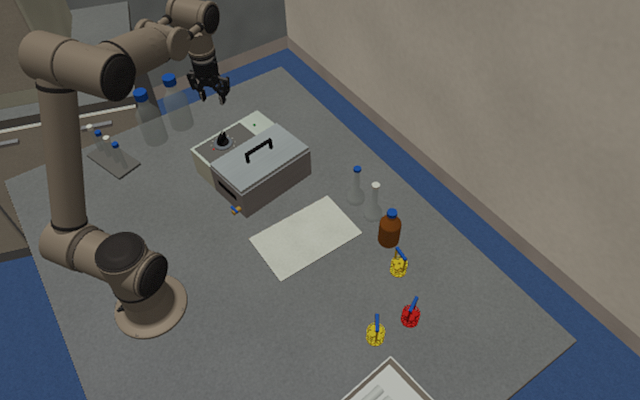

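```bash
python3 - <<'E'
from h import *
# lid region differences between start and now, in scene view (unoccluded both)
a=load('scene0')[2][195:290,335:480].astype(np.uint8);b=load('s32')[2][195:290,335:480].astype(np.uint8)
g=lambda i:cv2.cvtColor(i,cv2.COLOR_RGB2GRAY).astype(np.float32)[:, :110]
print(cv2.phaseCorrelate(g(a),g(b)), np.abs(g(a)-g(b)).mean(), np.abs(g(a)-g(b)).max())
print(get_obs()['ft_force'].round(1))
sign_off()
E
```

```text
((-0.18131753265620887, 0.22026647230902796), 0.9757187885542711) 2.7352154 40.0
[ 0.1  0.4 -0.8]
the job is handed in; nothing more can be done
```

I finished every step and handed the job in at about 63 s of the 210 s allowed. No verdict was given, so the results below are from my own checks.

- **Dial to off:** it started two clicks on. I turned it back 60°, and the picture showed the pointer at the red pip.
- **Lid off:** I laid it flat on the white pad and let go. I put it back at the end.
- **Baskets:** all four were present (blue, white, orange and green) and now stand upright in the tub. The blue one was knocked about 3 cm after I had placed it. It stayed upright, so I put the orange one in a free spot about 10 mm clear of its neighbours.
- **Lid back on:** it touched down at the height I expected. In the scene camera the lid area differs from the start picture by about 0.3 pixel. I could not see the baskets once the lid was on; just before, all four were upright.
- **Dial to five clicks:** I turned it 150° clockwise and let go. The pointer stands at the fifth dot.
- **Left alone:** I never touched the flasks, the amber bottle or the red and yellow look-alikes, and they look unmoved in the last pictures. The arm is clear of everything, with the measured force close to zero.

No check failed. The cameras and the wrist-contact heights agreed to within a few millimetres throughout.

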